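Clear the cooling rack and hang it up

TASK

The wafer bars have cooled: move every bar from the wire cooling rack to the white serving tray, flat on the tray floor with the chocolate up, none stacked, and put back any that gets knocked. Then turn the empty rack up in the sloping slide-jaw stand, tongue down between the red jaws and its back flat on the slope, slide the jaw shut until snug, let go of the rack, open the jaw fully again, take a fresh grip and hang the rack by its top bar on both hooks of the wooden hook frame, wooden spine towards the robot, letting go only once both sides are seated. Leave the jaw open and everything else on the table where it is.

Things in the scene. Friction and masses are not known exactly. Their poses are not given: they have to be found in the camera images.
- bar1: a rigid wafer bar, 30 mm (x) by 70 mm (y) by 15 mm high, 40 g, dark chocolate on a cream wafer; origin at the centre of its underside, z out of the chocolate. Two to four bars are present (an absent one reads None), on the rack's wires 14.5 mm above the rack's underside, near rack x = +-36, y = +-58, long side along rack y
- bar2: a rigid wafer bar, 30 mm (x) by 70 mm (y) by 15 mm high, 40 g, dark chocolate on a cream wafer; origin at the centre of its underside, z out of the chocolate. Two to four bars are present (an absent one reads None), on the rack's wires 14.5 mm above the rack's underside, near rack x = +-36, y = +-58, long side along rack y
- bar3: a rigid wafer bar, 30 mm (x) by 70 mm (y) by 15 mm high, 40 g, dark chocolate on a cream wafer; origin at the centre of its underside, z out of the chocolate. Two to four bars are present (an absent one reads None), on the rack's wires 14.5 mm above the rack's underside, near rack x = +-36, y = +-58, long side along rack y
- bar4: a rigid wafer bar, 30 mm (x) by 70 mm (y) by 15 mm high, 40 g, dark chocolate on a cream wafer; origin at the centre of its underside, z out of the chocolate. Two to four bars are present (an absent one reads None), on the rack's wires 14.5 mm above the rack's underside, near rack x = +-36, y = +-58, long side along rack y
- rack: wire cooling rack, 0.2-0.4 kg, first lying flat, tongue roughly to the robot. 8 mm bars, axes 12 mm above its underside, at x = -62, +62 (top bar when hung) and y = +-110. Wooden spine 24 mm wide (y = 0), x -85 to +66, z 8 to 44: grip its sides, e.g. at x 10 or 42, z 36; its 19 mm beyond the frame at -x is the tongue. Origin: mid-frame, underside; z out of the side that carries the wafer bars
- rack_hang_left (a point): on the rack: axis of the top bar at x = +62, y = +60, z = 12 mm; it goes over the left hook. 5 mm wires run at x = +-10 and y = +-36, 84, 97: between y = 39 and 81, from the top bar down to x = 13, a window is open for the hook
- rack_hang_right (a point): on the rack: axis of the top bar at x = +62, y = -60, z = 12 mm; it goes over the right hook, with the same open window at y = -39 to -81. Four 9 mm feet (10 mm across) on the back at x = +-62, y = +-105
- tongue_left (a point): on the rack: middle of the tongue's left side face (x = -77, y = +12, z = 23 mm)
- tray_in (a point): centre of the inner floor of the white serving tray, which is fixed, 170 mm (x) by 190 mm (y) outside, walls 5 mm thick and 15 mm high, floor 5 mm thick; the inside is 160 mm (x) by 180 mm (y), 10 mm deep
- stand: fixed wooden stand, front (-x) roughly to the robot; base 190 x 170 mm, origin under its centre. A bed 160 mm wide slopes at 45 degrees, rising away from the robot, from x -45, z 50 (where a ledge stands 36 mm out, square to it) to about x 47, z 142. On the ledge two red jaws, 15 mm up the slope, 31 mm off the bed: fixed one at right (-y), face at y = -15; sliding one at left
- nest (a point): on the stand: where the rack's origin lies when the rack is home: tongue end on the ledge between the jaws, back flat on the bed, tongue touching the fixed jaw (3 mm to +y is just clear of it). The rack's frame is then the stand's turned -45 degrees about y: x up the slope, y along the stand's y, z out of the slope
- jaw_face (a point): middle of the sliding jaw's face (looks to -y of the stand); moves with the jaw
- jaw_post (a point): centre of the top of the sliding jaw's black square post, 16 x 16 mm, upright, 66 mm tall, top 115 mm above the table; pinch it here from above and draw it along the stand's y
- jaw (a joint): travel of the sliding jaw, m: 0 = fully open (46 mm between jaws), grows as it slides to -y of the stand, at most 0.030; snug on the 24 mm tongue at about 0.022. Takes about 3 N and stays where left; starts anywhere from 0 to 0.018
- hook_board: fixed light wood hook frame on a foot: two 30 mm posts, 280 mm high, 220 mm apart, and a 30 mm rail between them behind the hooks; its front face (its x = 0) looks roughly to the robot; two dark hooks stand out to -x, 120 mm apart: a level round 8 mm rod 44 mm long, its end turned up 18 mm above the rod's upper side. Origin on the table under the middle of the front face
- hook_left (a point): left hook (+y): on top of the level rod, midway (22 mm from the rail and 18 mm from the inner side of the upturned end), 250 mm above the table; the top bar's axis is 4 mm above this when seated
- hook_right (a point): right hook (-y), in the same way
- knife1: a steel table knife, 205 mm long, lying flat; origin at its underside; not to be disturbed
- knife2: a second steel table knife, 205 mm long, lying flat; origin at its underside; not to be disturbed
- mug: a blue mug, 80 mm across and 90 tall; origin at its underside; not to be disturbed
- sprinkle_jar: an amber glass jar, 60 mm across and 90 tall; origin at its underside; not to be disturbed
- spatula: a spatula, 180 mm long, lying flat; origin at its underside; not to be disturbed
- eraser: a red whiteboard eraser, 50 x 110 x 25 mm; origin at its underside; not to be disturbed
- bowl: a white bowl, 120 mm across and 50 tall; origin at its underside; not to be disturbed

How it is judged:
By the outcome, as a careful person would: the job done as asked, in the order asked, and still so for the second after the job is handed in, with the robot touching nothing.
Of bar1, bar2, bar3, bar4 only 2 to 4 are there at a start; the rules pass over those that are not, and their reading is None.
At some moment in a run one of bar1, bar2, bar3, bar4 may be knocked a few centimetres aside while the robot is not near it.
It also fails if it takes over 210 s, if anything falls off the work surface, if the arm or the gripper's body presses on something with over 40 N, if the wrist force passes 120 N, or if a joint passes its speed limit or range.

ROBOT

A 6-joint arm with a two-finger parallel gripper is mounted at the origin on the work surface. World frame = base frame: x ahead of the robot, y to its left, z up, the work surface at z = 0. Lengths are in m, angles in rad, forces in N, time in s.
With the tool pointing down it reaches from about 0.425 to 0.95 m from the base axis. Payload 14.7 kg.
Tool frame: the origin (TCP) lies midway between the tips of the shut fingers; the grasp point (between the pads) lies 19 mm behind it (bot.hold_point_z is the distance from the TCP to the grasp point, in m); z points along the fingers, y is the direction in which the jaws open and shut (so a half turn about z gives the same grasp; the last joint's range is limited). The gripper opens to 85 mm and grips with 20 to 120 N. Pads are 22 mm wide; open, the fingers measure 114 mm over their backs; the gripper's body (76 mm by 85 mm) begins 54 mm behind the grasp point. The pads swing forward as they close: fully open they stand 13 mm farther back than shut.
Start: joints at [1.071, 0.48, 1.596, -0, 1.065, -0.047], TCP at [0.284, 0.585, 0.231] pointing down, gripper open.
Joint ranges: [-2.75, 2.75], [-0.82, 2.05], [0.23, 2.67], [-1.56, 4.7], [0.09, 2.69], [-2.92, 2.92]. Speed limits (rad/s): [1.89, 1.89, 2.39, 3.01, 3.01, 3.01].

INTERFACE

Orientations are given as a rotation vector (axis times angle).
In Python, from rig import bot gives the robot as it stands.
- The arm moves only by the tool carry_out, never from a script. Its argument "deltas" is a list of rows, each a list of 7 numbers: the turn, a rotation vector about the tool's x, y, z in degrees, then the shift along the tool's x, y, z in mm, then the closure, from 0 (fully open) to 1 (shut). A call has 1 to 20 rows; each row shifts and turns the commanded pose from where the row before left it, along the tool's axes as they then stand; what a row does not reach is not made up. A row lasts 1/8 s, in which the tool goes at most 62.5 mm and 10.7 degrees, less where a joint would pass 70% of its speed; a pose out of reach is approached as far as the arm can. A call with a gripper value outside its range is refused whole. The fingers move at their own pace and stop on an object; "newtons" is the grip in N (left out, the last holds). Time passes only in rows, so rows that do not move let the fingers close. It gives the time, the measured TCP pose, the force and the opening at its end, in the units of the state.
- bot.sense(): the state, without advancing time (a new reading comes with each control period).
- bot.grab_frame(name): name is "scene" or "top" or "wrist"; returns a dict with "color" (420x560x3 uint8, blue, green, red), "depth" (420x560 float32, m along the optical axis (not along the pixel's ray), 0 where there is no reading), "fov_y" (degrees; the focal length in pixels is half the picture's height over the tangent of half this angle, whatever the lens; pixels are square), "cx", "cy" (the principal point, pixels), "rvec" (rotation vector, rad) and "tvec" (3), from world to camera coordinates, as OpenCV has them; the wrist camera has in their place "mount" (4x4, takes a point from camera to tool coordinates, whose origin is the TCP and whose axes are the flange's). Camera axes: x right, y down, z forward; pixel columns grow to the right and rows downward; lengths in m; the calibration is good to about 2 mm. The wrist camera is an equidistant fisheye: a pixel r from the principal point sees the ray r / f radians off the axis. A picture is of the moment at which its call begins: read the wrist's pose just before it.
- bot.sign_off(): hands the job in, once; it reports no verdict.
The state is a dict: "time_s": time; "joint_pos": joint angles; "joint_velocities": joint speeds; "tau": joint torques, N m; "eef_pos": TCP position; "ee_rot": TCP orientation; "wrist_force": force on the tool from outside, world axes, zero at the start; "moment": the same for the moment, N m; "width": opening from 0.0 (shut) to 1.0 (fully open).
Only numpy, scipy, OpenCV 4.12 (cv2) and the standard library are available. Lean on these libraries where they do the work, as an engineer would, in place of code of your own. Each camera call takes 0.05 s, during which the arm holds its last target. There are 200 camera calls.

## Working session

There is one attempt and no reset: what is moved stays moved. The work goes in short steps, Python scripts to look and compute and a tool call to move; the robot and the scene stay as the last step left them, time stands still between calls to the robot, and variables do not carry over. Pictures are saved under pics/ and viewed, about 12 in all and at most 16, crops included, and the job is handed in when it is done.

Besides the shell and the picture viewer there is one more tool, called after ">>>" as a command line: name --pt "numbers of a row" for each row, then --argument value for the rest. carry_out: Moves the arm, as the interface text tells. Its arguments: {"type":"object","properties":{"deltas":{"type":"array","items":{"type":"array","items":{"type":"number"}}},"newtons":{"type":"number"}},"required":["deltas"]}

```bash
ls; mkdir -p pics; cat > h.py <<'E'
import numpy as np, cv2
from rig import bot
from scipy.spatial.transform import Rotation as R
def cam(n):
    f=bot.grab_frame(n); return f
def foc(f): return 210/np.tan(np.radians(f["fov_y"])/2)
def cloud(f):
    "world points per pixel from depth (static cams)"
    d=f["depth"]; v,u=np.mgrid[0:420,0:560]; F=foc(f)
    p=np.stack([(u-f["cx"])/F*d,(v-f["cy"])/F*d,d],-1)
    M=R.from_rotvec(np.ravel(f["rvec"])).as_matrix(); return (p-np.ravel(f["tvec"]))@M
def onplane(f,uv,z):
    uv=np.atleast_2d(uv).astype(float);F=foc(f);M=R.from_rotvec(np.ravel(f["rvec"])).as_matrix()
    d=np.c_[(uv[:,0]-f["cx"])/F,(uv[:,1]-f["cy"])/F,np.ones(len(uv))]@M
    c=-np.ravel(f["tvec"])@M
    return c+d*((z-c[2])/d[:,2])[:,None]
def save(n,img): cv2.imwrite(f"pics/{n}.png",img)
E
python3 - <<'E'
from h import *
for n in("top","scene"):
    f=cam(n);save(n+"1",cv2.resize(f["color"],(800,600)));np.savez(f"{n}1.npz",**f)
    print(n,foc(f),f["cx"],f["cy"],f["rvec"],f["tvec"])
s=bot.sense();print(s["eef_pos"],s["ee_rot"],s["width"],s["wrist_force"],bot.hold_point_z)
E
```

```text
pics
top 467.9167827482316 273.7031198058055 215.7968966570545 [ 2.15627755 -2.12090192  0.18430614] [-0.00312675  0.53704441  1.39738817]
scene 468.4306620912323 284.87442768512324 211.64686206575678 [ 1.90307378  1.46309771 -0.63835625] [-0.16368738 -0.20546686  1.72268788]
[0.28417113 0.58418895 0.230737  ] [-7.05175902e-01 -3.06110108e+00  1.66517036e-03] 0.9980897908792524 [ 0.45514835  0.67442623 -0.57961748] 0.0187
```

View pics/top1.png

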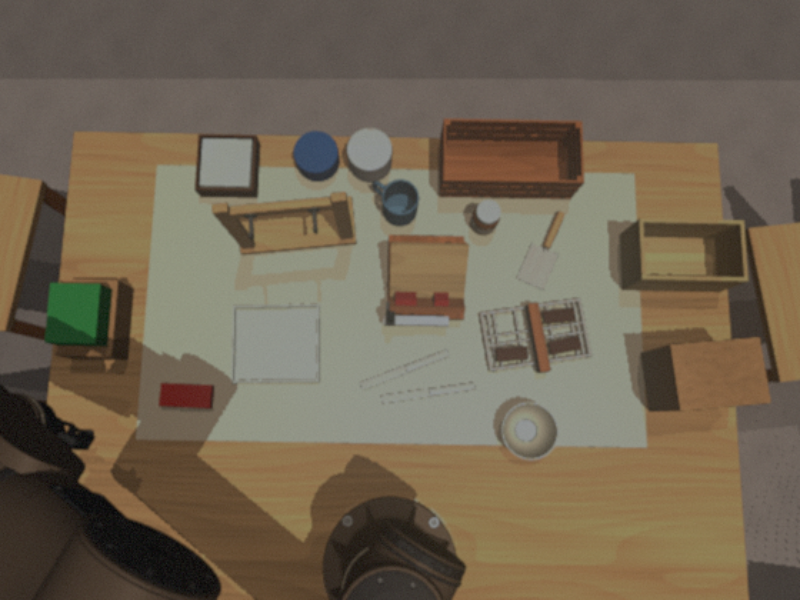

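View pics/scene1.png

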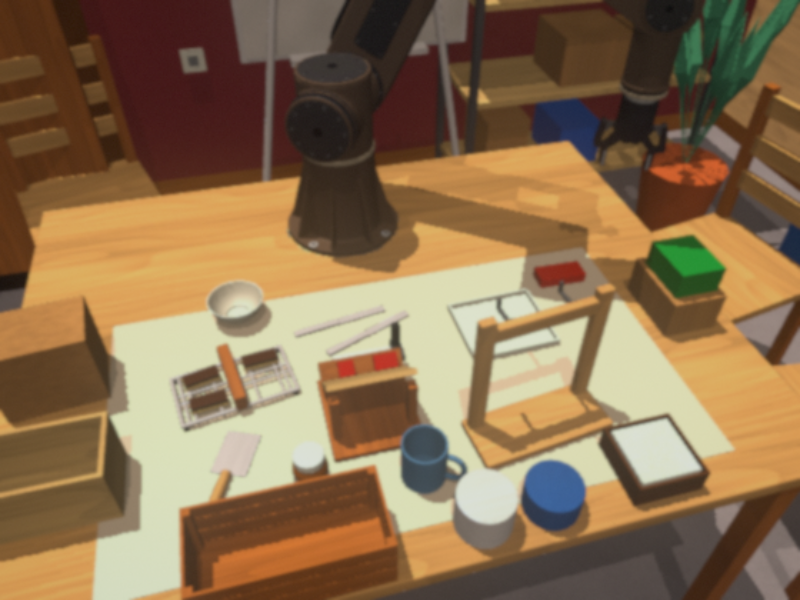

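The top view shows three bars on the rack: two at right near (560,315) and (562,346), one at (511,353). The spine is at (537,337), the tray at (277,343), the stand at (427,277) with red jaws at (404,299) and (441,299), and the hook frame at (290,220).

```bash
cat > m1.py <<'E'
from h import *
f=dict(np.load("top1.npz")); P=cloud(f); hsv=cv2.cvtColor(f["color"],cv2.COLOR_BGR2HSV)
def rect(mask,box,z,name,minA=30):
    m=np.zeros((420,560),np.uint8); x0,y0,x1,y1=[int(.7*k) for k in box]; m[y0:y1,x0:x1]=mask[y0:y1,x0:x1]*255
    cs,_=cv2.findContours(m,cv2.RETR_EXTERNAL,cv2.CHAIN_APPROX_NONE)
    for c in cs:
        if cv2.contourArea(c)<minA: continue
        w=onplane(f,c[:,0,:],z)[:,:2]; r=cv2.minAreaRect((w*1000).astype(np.float32))
        zz=P[...,2][cv2.drawContours(np.zeros_like(m),[c],-1,1,-1)>0]
        print(name,"c",np.round(r[0],1),"size",np.round(r[1],1),"ang",round(r[2],1),"zmed",np.round(np.median(zz)*1000,1))
H,S,V=cv2.split(hsv)
for n,(u,v) in dict(bar=(560,315),spine=(537,337),rackbar=(500,307),tray=(277,343),mat=(350,330),jawred=(404,299),bed=(427,260),hookpost=(228,225),rail=(300,210)).items():
    u,v=int(u*.7),int(v*.7); print(n,hsv[v,u],np.round(P[v,u]*1000))
rect((V<75)&(H<25),(470,290,600,380),.0295,"bar")
rect((P[...,2]>.035)&(P[...,2]<.06),(470,290,600,385),.044,"spine")
rect((P[...,2]>.008)&(P[...,2]<.03)|(V<200)&(S<40)&(P[...,2]<.03),(225,295,330,390),.015,"tray")
rect(((H<8)|(H>172))&(S>150),(380,280,470,310),.075,"red")
rect((P[...,2]>.02),(375,225,475,330),.1,"stand",200)
rect((V<70),(380,300,465,335),.115,"post",8)
rect((P[...,2]>.25),(200,180,370,260),.28,"hooktop",20)
E
python3 m1.py
```

```text
bar [11 81 79] [ 533. -365.   24.]
spine [ 11 133 130] [ 481. -304.   54.]
rackbar [ 39  27 150] [ 554. -237.    1.]
tray [ 41  14 149] [463. 258.  -1.]
mat [ 39  27 153] [496.  98.   7.]
jawred [  4 144 110] [552. -19.  84.]
bed [ 19 101 141] [627. -64. 120.]
hookpost [13 94 79] [673. 331. 197.]
rail [14 96 77] [690. 183. 245.]
bar c [ 480.1 -299.6] size [142.1   6.1] ang 9.5 zmed 28.4
spine c [ 482.2 -310.5] size [150.4  26.2] ang 10.1 zmed 43.9
tray c [465.4 257. ] size [206.8 229.5] ang 1.0 zmed 4.4
stand c [583.7 -64.7] size [174.4 179.9] ang 89.8 zmed 82.6
post c [508.4   7.9] size [26.6 11.7] ang 1.0 zmed 110.3
hooktop c [685.  216.6] size [ 36.2 248.7] ang 6.7 zmed 261.6
```

>>> carry_out --pt "0 0 9 0 0 -20 0.3" --pt "0 0 9 0 0 -20 0.3" --pt "0 0 9 0 0 -20 0.3" --pt "0 0 9 0 0 -20 0.3" --pt "0 0 9 0 0 -20 0.3" --pt "0 0 9 0 0 -20 0.3" --pt "0 0 0 -32 38 0 0.3" --pt "0 0 0 -32 38 0 0.3" --pt "0 0 0 -32 38 0 0.3" --pt "0 0 0 -32 38 0 0.3"

```text
time_s: 1.35
eef_pos: [0.4575, 0.484, 0.351]
ee_rot: [-2.018, -2.408, 0.001]
wrist_force: [0.9, 1.0, -0.8]
width: 0.703
```

>>> carry_out --pt "0 0 0 -48 -8 0 0.35" --pt "0 0 0 -48 -8 0 0.35" --pt "0 0 0 -48 -8 0 0.35" --pt "0 0 0 -48 -8 0 0.35" --pt "0 0 0 -48 -8 0 0.35" --pt "0 0 0 -48 -8 0 0.35" --pt "0 0 0 -48 -8 0 0.35" --pt "0 0 0 -48 -8 0 0.35" --pt "0 0 0 -48 -8 0 0.35" --pt "0 0 0 -48 -8 0 0.35" --pt "0 0 0 -48 -8 0 0.35" --pt "0 0 0 -48 -8 0 0.35" --pt "0 0 0 -48 -8 0 0.35" --pt "0 0 0 -48 -8 0 0.35" --pt "0 0 0 -48 -8 0 0.35"

```text
time_s: 3.22
eef_pos: [0.4635, -0.2464, 0.3511]
ee_rot: [-2.018, -2.407, -0.0]
wrist_force: [0.3, 0.7, 0.4]
width: 0.648
```

```bash
cat >> h.py <<'E'
def T(s=None):
    s=s or bot.sense(); M=np.eye(4); M[:3,:3]=R.from_rotvec(s["ee_rot"]).as_matrix(); M[:3,3]=s["eef_pos"]; return M
def wgrab(name):
    M=T(); f=bot.grab_frame("wrist"); f["W"]=M@f["mount"]; np.savez(name+".npz",**f); return f
def wrays(f,uv):
    uv=np.atleast_2d(uv).astype(float); F=foc(f); d=uv-[f["cx"],f["cy"]]; r=np.linalg.norm(d,axis=1)+1e-9; a=r/F
    v=np.c_[d/r[:,None]*np.sin(a)[:,None],np.cos(a)]; return f["W"][:3,3],v@f["W"][:3,:3].T
def wplane(f,uv,z):
    c,v=wrays(f,uv); return c+v*((z-c[2])/v[:,2])[:,None]
def wcloud(f):
    v,u=np.mgrid[0:420,0:560]; uv=np.c_[u.ravel(),v.ravel()]; c,r=wrays(f,uv); zc=r@f["W"][:3,2]
    return (c+r*(f["depth"].ravel()/zc)[:,None]).reshape(420,560,3)
def pl(pos,yaw=None,Rm=None):
    "delta from measured pose to target, mm/deg in tool axes; yaw = world angle of tool y, tool down"
    M=T()
    if Rm is None and yaw is not None:
        a=np.radians(yaw); y=np.array([np.cos(a),np.sin(a),0]); z=np.array([0,0,-1.]); Rm=np.c_[np.cross(y,z),y,z]
    if Rm is None: Rm=M[:3,:3]
    rv=np.degrees((R.from_matrix(M[:3,:3]).inv()*R.from_matrix(Rm)).as_rotvec()); d=np.array(pos)-M[:3,3]
    print("turn",np.round(rv,2),"shift(old axes)",np.round(1000*M[:3,:3].T@d,1),"shift(new axes)",np.round(1000*Rm.T@d,1))
E
python3 - <<'E'
from h import *
s=bot.sense();print(s["time_s"],s["eef_pos"],s["joint_pos"]);print(np.round(T(),3))
f=wgrab("w1");print(foc(f),f["cx"],f["cy"]);print(np.round(f["mount"],3))
save("w1",cv2.resize(f["color"],(800,600)))
E
```

```text
3.225 [ 0.46352768 -0.24644557  0.35112138] [-5.46476623e-01  1.95823368e-01  1.71802122e+00  9.34657489e-05
  1.22810235e+00 -7.21840259e-01]
[[-0.174  0.985 -0.     0.464]
 [ 0.985  0.174  0.    -0.246]
 [ 0.    -0.    -1.     0.351]
 [ 0.     0.     0.     1.   ]]
325.19226210127806 274.67608597560854 215.1024442877073
[[ 0.001 -0.96  -0.279  0.071]
 [ 1.     0.001  0.001  0.001]
 [-0.001 -0.279  0.96  -0.143]
 [ 0.     0.     0.     1.   ]]
```

View pics/w1.png

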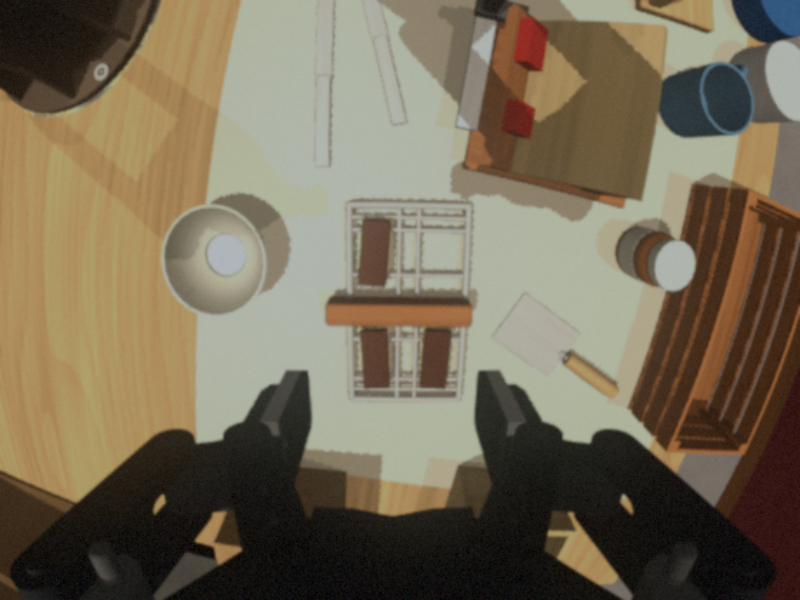

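The wrist view shows the rack square to the tool: bars at (375,252), (376,358) and (436,357), spine at (400,312).

```bash
cat > m2.py <<'E'
from h import *
f=dict(np.load("w1.npz")); P=wcloud(f); hsv=cv2.cvtColor(f["color"],cv2.COLOR_BGR2HSV);H,S,V=cv2.split(hsv)
def rect(mask,box,z,name,minA=60):
    m=np.zeros((420,560),np.uint8); x0,y0,x1,y1=[int(.7*k) for k in box]; m[y0:y1,x0:x1]=mask[y0:y1,x0:x1]*255
    m=cv2.morphologyEx(m,cv2.MORPH_OPEN,np.ones((3,3)))
    cs,_=cv2.findContours(m,cv2.RETR_EXTERNAL,cv2.CHAIN_APPROX_NONE)
    for c in cs:
        if cv2.contourArea(c)<minA: continue
        w=wplane(f,c[:,0,:],z)[:,:2]; r=cv2.minAreaRect((w*1000).astype(np.float32))
        print(name,"c",np.round(r[0],1),"size",np.round(r[1],1),"ang",round(r[2],1),"zmed",np.round(1000*np.median(P[...,2][m>0]),1))
        yield r
for u,v in((375,252),(400,312),(376,358),(436,357),(505,60)): print(hsv[int(v*.7),int(u*.7)],np.round(P[int(v*.7),int(u*.7)]*1000))
brown=(V<95)&(H<18)&(S>90)
for b in((352,210,395,295),(352,325,395,395),(415,325,456,395)): list(rect(brown,b,.0295,"bar"))
list(rect((H<18)&(S>120)&(P[...,2]>.036),(320,285,480,330),.044,"spine"))
red=((H<8)|(H>172))&(S>140)
list(rect(red,(500,0,560,80),.09,"red_slide"));list(rect(red,(490,90,545,145),.09,"red_fix"))
# stand/top + tray + frame
t=dict(np.load("top1.npz"));
for n,z,uv in(("tray",.015,[(234,306),(320,305),(320,381),(233,382)]),("standtopedge",.14,[(390,236),(467,236)]),):
    print(n,np.round(1000*onplane(t,np.array(uv)*.7,z),1))
E
python3 m2.py
```

```text
[ 11 120  96] [ 448. -254.   30.]
[ 14 151 164] [ 484. -308.   45.]
[ 10 120  91] [ 469. -367.   31.]
[  9 123  89] [ 532. -354.   30.]
[ 12 161 138] [533. -48.  73.]
bar c [ 468.5 -368.6] size [25.1 67.2] ang 9.9 zmed 30.2
bar c [ 531.9 -357.8] size [27.5 67.9] ang 6.2 zmed 30.3
spine c [ 483.2 -311.5] size [146.4  24.3] ang 10.1 zmed 44.7
red_slide c [550.6 -30.4] size [51.  27.5] ang 89.1 zmed 75.7
red_fix c [ 550.9 -102.1] size [26.5 31.3] ang 0.3 zmed 76.6
tray [[541.  350.8  15. ]
 [546.5 162.   15. ]
 [380.  156.4  15. ]
 [374.8 343.9  15. ]]
standtopedge [[ 671.2   10.7  140. ]
 [ 674.  -147.1  140. ]]
```

```bash
sed -i 's/V<95/V<125/; s/S>90/S>70/' m2.py; python3 m2.py | grep bar; python3 - <<'E'
from h import *
pl([.5319,-.3578,.0165],6.2)
E
```

```text
bar c [ 448.2 -255.3] size [28.7 67.2] ang 4.2 zmed 30.3
bar c [ 468.  -368.8] size [28.2 67.4] ang 11.8 zmed 30.2
bar c [ 532.1 -356.9] size [28.6 69.5] ang 6.4 zmed 30.3
turn [-0.03  0.13  3.79] shift(old axes) [-115.9   48.9  334.7] shift(new axes) [-113.2   56.2  334.4]
```

>>> carry_out --pt "0 0 3.8 0 0 0 0.38" --pt "0 0 0 -38 19 42 0.38" --pt "0 0 0 -38 19 42 0.38" --pt "0 0 0 -37 19 42 0.38" --pt "0 0 0 0 0 50 0.38" --pt "0 0 0 0 0 50 0.38" --pt "0 0 0 0 0 50 0.38" --pt "0 0 0 0 0 30 0.38" --pt "0 0 0 0 0 20 0.38" --pt "0 0 0 0 0 7 0.38" --pt "0 0 0 0 0 0 0.8" --pt "0 0 0 0 0 0 0.8" --pt "0 0 0 0 0 0 0.8" --pt "0 0 0 0 0 0 0.8" --pt "0 0 0 0 0 0 0.8" --newtons 30

```text
time_s: 5.15
eef_pos: [0.5335, -0.3514, 0.0192]
ee_rot: [2.096, 2.338, 0.0]
wrist_force: [-0.1, 0.4, 8.1]
width: 0.341
```

>>> carry_out --pt "0 0 0 0 0 -10 0.8" --pt "0 0 0 0 0 -40 0.8" --pt "0 0 0 0 0 -50 0.8" --pt "0 0 0 0 0 -50 0.8"

```text
time_s: 5.65
eef_pos: [0.5327, -0.3508, 0.1703]
ee_rot: [-2.097, -2.339, 0.0]
wrist_force: [0.7, -0.1, -0.2]
width: 0.339
```

```bash
python3 - <<'E'
from h import *
f=wgrab("w2"); save("w2",f["color"][100:,:])
M=T()
a=np.radians(1.7); Rt=np.array([[np.cos(a),-np.sin(a)],[np.sin(a),np.cos(a)]])
for o in((-40,-43),(40,-43),(0,43)):
  print(np.array([460.6,253.3])+Rt@o)
p=np.array([460.6,253.3])+Rt@np.array([40,-43]); pl([p[0]/1e3,p[1]/1e3,.0085],1.7)
E
```

```text
[421.89325409 209.13227625]
[501.8580429  211.50557578]
[459.3243515  296.28107399]
turn [0.35 0.3  4.56] shift(old axes) [565.3  27.3 165.7] shift(new axes) [564.9 -16.6 168.6]
```

View pics/w2.png

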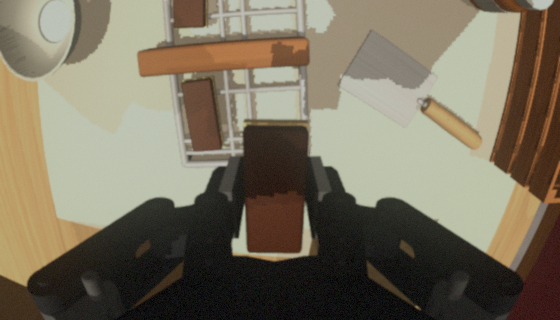

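The bar is square between the pads, with the two others undisturbed at (190,10) and (203,115) in the crop.

>>> carry_out --pt "0 0 4.6 0 0 -20 0.8" --pt "0 0 0 47 -1.5 -10 0.8" --pt "0 0 0 47 -1.5 0 0.8" --pt "0 0 0 47 -1.5 0 0.8" --pt "0 0 0 47 -1.5 0 0.8" --pt "0 0 0 47 -1.5 0 0.8" --pt "0 0 0 47 -1.5 0 0.8" --pt "0 0 0 47 -1.5 0 0.8" --pt "0 0 0 47 -1.5 0 0.8" --pt "0 0 0 47 -1.5 0 0.8" --pt "0 0 0 47 -1.5 0 0.8" --pt "0 0 0 47 -1.5 0 0.8" --pt "0 0 0 47 -1.5 0 0.8" --pt "0 0 0 0 0 40 0.8"

```text
time_s: 7.45
eef_pos: [0.5004, 0.2159, 0.1604]
ee_rot: [2.184, 2.255, 0.01]
wrist_force: [0.9, -0.2, -1.2]
width: 0.339
```

```bash
python3 - <<'E'
from h import *
f=wgrab("w3"); save("w3",f["color"])
pl([.5018,.2115,.0115],1.7)
E
```

```text
turn [-0.12  0.04  0.11] shift(old axes) [ -1.9   5.2 143. ] shift(new axes) [ -2.    4.9 143. ]
```

View pics/w3.png

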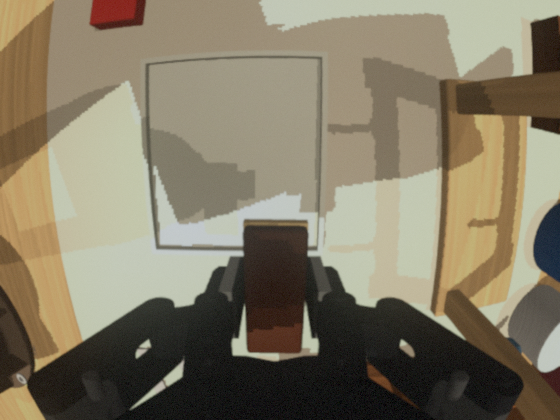

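The tray rim is clear: inner corners at about (148,62), (325,55), (320,248), (157,247) px.

```bash
python3 - <<'E'
from h import *
f=dict(np.load("w3.npz"));w=wplane(f,[(146,58),(328,52),(323,250),(156,250)],.015)*1000;print(np.round(w,1),np.round(w.mean(0),1))
print(bot.sense()["eef_pos"])
E
```

```text
[[380.3 349.6  15. ]
 [545.2 354.6  15. ]
 [551.1 170.   15. ]
 [385.7 163.5  15. ]] [465.6 259.4  15. ]
[0.49685954 0.2133259  0.1544804 ]
```

>>> carry_out --pt "0 0 0 0 7 40 0.8" --pt "0 0 0 0 0 50 0.8" --pt "0 0 0 0 0 35 0.8" --pt "0 0 0 0 0 15 0.8" --pt "0 0 0 0 0 3 0.8" --pt "0 0 0 0 0 0 0.8"

```text
time_s: 8.25
eef_pos: [0.506, 0.2124, 0.0164]
ee_rot: [2.189, 2.253, 0.001]
wrist_force: [-0.0, -0.4, 0.1]
width: 0.34
```

>>> carry_out --pt "0 0 0 0 0 3 0.8" --pt "0 0 0 0 0 3 0.8" --pt "0 0 0 0 0 0 0.8"

```text
time_s: 8.62
eef_pos: [0.5066, 0.2131, 0.0114]
ee_rot: [2.189, 2.252, 0.004]
wrist_force: [-5.3, 2.8, 25.3]
width: 0.344
```

>>> carry_out --pt "0 0 0 0 0 -1.5 0.45" --pt "0 0 0 0 0 0 0.42" --pt "0 0 0 0 0 -40 0.38" --pt "0 0 0 0 0 -60 0.38" --pt "0 0 0 0 0 -60 0.38" --pt "0 0 0 0 0 -28 0.38"

```text
time_s: 9.38
eef_pos: [0.5068, 0.2128, 0.2024]
ee_rot: [2.188, 2.252, 0.006]
wrist_force: [0.3, -0.5, -0.5]
width: 0.616
```

>>> carry_out --pt "0 0 0 -45 -4.5 0 0.38" --pt "0 0 0 -45 -4.5 0 0.38" --pt "0 0 0 -45 -4.5 0 0.38" --pt "0 0 0 -45 -4.5 0 0.38" --pt "0 0 0 -45 -4.5 0 0.38" --pt "0 0 0 -45 -4.5 0 0.38" --pt "0 0 0 -45 -4.5 0 0.38" --pt "0 0 0 -45 -4.5 0 0.38" --pt "0 0 0 -45 -4.5 0 0.38" --pt "0 0 0 -45 -4.5 0 0.38" --pt "0 0 0 -45 -4.5 0 0.38" --pt "0 0 -9.3 -25 0 0 0.38" --pt "0 0 0 0 0 0 0.38" --pt "0 0 0 0 0 0 0.38"

```text
time_s: 11.12
eef_pos: [0.4709, -0.3083, 0.1987]
ee_rot: [-2.002, -2.421, -0.0]
wrist_force: [0.1, 0.2, -0.5]
width: 0.619
```

```bash
cat > mb.py <<'E'
import sys
from h import *
# brown bars seen by wrist in file, z plane given, excluding the gripper
f=wgrab(sys.argv[1]); P=wcloud(f); H,S,V=cv2.split(cv2.cvtColor(f["color"],cv2.COLOR_BGR2HSV))
m=((V<125)&(H<20)&(S>70)&(P[...,2]>.012)&(P[...,2]<.036)).astype(np.uint8); m=cv2.morphologyEx(m,cv2.MORPH_OPEN,np.ones((5,5)))
for c in cv2.findContours(m,cv2.RETR_EXTERNAL,cv2.CHAIN_APPROX_NONE)[0]:
    if cv2.contourArea(c)<300: continue
    w=wplane(f,c[:,0,:],float(sys.argv[2]))[:,:2]; r=cv2.minAreaRect((w*1000).astype(np.float32)); print(np.round(r[0],1),np.round(r[1],1),round(r[2],1),c[:,0].mean(0).round())
print(np.round(1000*bot.sense()["eef_pos"],1))
E
python3 mb.py w4 .0295; python3 -c "
from h import *
pl([.468,-.3688,.020],10.8)"
```

```text
[ 467.5 -368.3] [29.1 71.2] 11.8 [259. 249.]
[ 801.7 -308.7] [ 25.6 173.6] 0.4 [522. 243.]
[ 447.7 -255.8] [29.  67.2] 5.1 [260. 138.]
[ 796.2 -131.6] [23.8 53.3] 14.2 [555. 116.]
[ 471.  -308.   198.8]
turn [-0.02 -0.03  0.07] shift(old axes) [-59.2 -14.3 178.7] shift(new axes) [-59.2 -14.3 178.8]
```

>>> carry_out --pt "0 0 0 -30 -7 30 0.38" --pt "0 0 0 -29 -7 50 0.38" --pt "0 0 0 0 0 50 0.38" --pt "0 0 0 0 0 30 0.38" --pt "0 0 0 0 0 16 0.38" --pt "0 0 0 0 0 1.5 0.38" --pt "0 0 0 0 0 0 0.8" --pt "0 0 0 0 0 0 0.8" --pt "0 0 0 0 0 0 0.8" --pt "0 0 0 0 0 0 0.8"

```text
time_s: 12.42
eef_pos: [0.4694, -0.3697, 0.0226]
ee_rot: [1.998, 2.422, 0.0]
wrist_force: [1.1, 2.6, 8.7]
width: 0.336
```

>>> carry_out --pt "0 0 0 0 0 -10 0.8" --pt "0 0 0 0 0 -50 0.8" --pt "0 0 0 0 0 -60 0.8" --pt "0 0 0 0 0 -58 0.8" --pt "0 0 9.3 0 0 0 0.8" --pt "0 0 0 0 0 0 0.8"

```text
time_s: 13.18
eef_pos: [0.4687, -0.3695, 0.2007]
ee_rot: [2.187, 2.253, 0.0]
wrist_force: [0.3, -1.0, 0.0]
width: 0.341
```

```bash
python3 -c "
from h import *
pl([.4245,.2125,.0165],1.7)"
```

```text
turn [ 0.07  0.07 -0.02] shift(old axes) [583.3 -27.3 183.4] shift(new axes) [583.  -26.9 184.2]
```

>>> carry_out --pt "0 0 0 45 0 0 0.8" --pt "0 0 0 45 0 0 0.8" --pt "0 0 0 45 0 0 0.8" --pt "0 0 0 45 0 0 0.8" --pt "0 0 0 45 0 0 0.8" --pt "0 0 0 45 0 0 0.8" --pt "0 0 0 45 0 0 0.8" --pt "0 0 0 45 0 0 0.8" --pt "0 0 0 45 -5 0 0.8" --pt "0 0 0 45 -5 0 0.8" --pt "0 0 0 45 -5 0 0.8" --pt "0 0 0 45 -5 0 0.8" --pt "0 0 0 43 -7 0 0.8" --pt "0 0 0 0 0 50 0.8" --pt "0 0 0 0 0 50 0.8" --pt "0 0 0 0 0 50 0.8" --pt "0 0 0 0 0 25 0.8" --pt "0 0 0 0 0 7 0.8" --pt "0 0 0 0 0 0 0.8"

```text
time_s: 15.55
eef_pos: [0.4246, 0.2125, 0.0173]
ee_rot: [-2.187, -2.255, 0.001]
wrist_force: [-0.8, -0.3, -0.4]
width: 0.336
```

>>> carry_out --pt "0 0 0 0 0 2 0.8" --pt "0 0 0 0 0 2 0.8" --pt "0 0 0 0 0 0 0.8"

```text
time_s: 15.92
eef_pos: [0.425, 0.2127, 0.0137]
ee_rot: [2.189, 2.253, 0.001]
wrist_force: [0.0, 0.1, -0.4]
width: 0.34
```

>>> carry_out --pt "0 0 0 0 0 1.5 0.8" --pt "0 0 0 0 0 0 0.8" --pt "0 0 0 0 0 0 0.48" --pt "0 0 0 0 0 0 0.45" --pt "0 0 0 0 0 -40 0.38" --pt "0 0 0 0 0 -60 0.38" --pt "0 0 0 0 0 -60 0.38" --pt "0 0 0 0 0 -28 0.38"

```text
time_s: 16.92
eef_pos: [0.4257, 0.213, 0.2029]
ee_rot: [2.188, 2.252, 0.005]
wrist_force: [0.0, -0.2, -1.0]
width: 0.618
```

>>> carry_out --pt "0 0 0 -45 0 0 0.38" --pt "0 0 0 -45 0 0 0.38" --pt "0 0 0 -45 0 0 0.38" --pt "0 0 0 -45 5 0 0.38" --pt "0 0 0 -45 5 0 0.38" --pt "0 0 0 -45 5 0 0.38" --pt "0 0 0 -45 5 0 0.38" --pt "0 0 0 -45 5 0 0.38" --pt "0 0 0 -45 5 0 0.38" --pt "0 0 -3.2 -30 0 0 0.38" --pt "0 0 0 0 0 0 0.38" --pt "0 0 0 0 0 0 0.38"

```text
time_s: 18.42
eef_pos: [0.4669, -0.2208, 0.1996]
ee_rot: [-2.126, -2.312, 0.0]
wrist_force: [-0.6, -0.5, 0.0]
width: 0.621
```

```bash
python3 mb.py w5 .0295; python3 -c "
from h import *
pl([.448,-.2555,.020],4.8)"
```

```text
[ 447.  -303.7] [62.8 11.4] 10.6 [249. 270.]
[ 506.5 -293.6] [54.9 11.1] 8.5 [305. 266.]
[ 801.9 -318.3] [ 25.4 154.9] 0.2 [511. 287.]
[ 447.9 -254.7] [29.1 69.9] 4.4 [252. 226.]
[ 801.6 -137.5] [24.8 77.1] 0.5 [544. 159.]
[121.4  -8.4] [37.6 62.4] 27.6 [11. 16.]
[ 467.1 -220.5  199.7]
turn [-0.03 -0.03  0.04] shift(old axes) [-33.4 -21.9 179.6] shift(new axes) [-33.3 -21.9 179.7]
```

>>> carry_out --pt "0 0 0 -17 -11 30 0.38" --pt "0 0 0 -16 -11 50 0.38" --pt "0 0 0 0 0 50 0.38" --pt "0 0 0 0 0 30 0.38" --pt "0 0 0 0 0 16 0.38" --pt "0 0 0 0 0 2.5 0.38" --pt "0 0 0 0 0 0 0.8" --pt "0 0 0 0 0 0 0.8" --pt "0 0 0 0 0 0 0.8" --pt "0 0 0 0 0 0 0.8"

```text
time_s: 19.73
eef_pos: [0.4489, -0.2563, 0.0224]
ee_rot: [2.124, 2.312, 0.001]
wrist_force: [0.4, 3.3, 9.6]
width: 0.335
```

>>> carry_out --pt "0 0 0 0 0 -10 0.8" --pt "0 0 0 0 0 -50 0.8" --pt "0 0 0 0 0 -60 0.8" --pt "0 0 3.2 0 0 -58 0.8" --pt "0 0 0 0 0 0 0.8" --pt "0 0 0 0 0 0 0.8"

```text
time_s: 20.48
eef_pos: [0.448, -0.256, 0.1999]
ee_rot: [2.188, 2.253, 0.0]
wrist_force: [-1.0, -0.0, -1.4]
width: 0.339
```

```bash
python3 -c "
from h import *
pl([.462,.299,.0155],1.7)"
```

```text
turn [ 0.04  0.03 -0.03] shift(old axes) [554.5  30.  184.1] shift(new axes) [554.4  30.4 184.4]
```

>>> carry_out --pt "0 0 0 46 3 0 0.8" --pt "0 0 0 46 3 0 0.8" --pt "0 0 0 46 3 0 0.8" --pt "0 0 0 46 3 0 0.8" --pt "0 0 0 46 3 0 0.8" --pt "0 0 0 46 3 0 0.8" --pt "0 0 0 46 3 0 0.8" --pt "0 0 0 46 3 0 0.8" --pt "0 0 0 46 3 0 0.8" --pt "0 0 0 46 3 0 0.8" --pt "0 0 0 46 0 0 0.8" --pt "0 0 0 46 0 0 0.8" --pt "0 0 0 2 0 20 0.8" --pt "0 0 0 0 0 50 0.8" --pt "0 0 0 0 0 50 0.8" --pt "0 0 0 0 0 40 0.8" --pt "0 0 0 0 0 20 0.8" --pt "0 0 0 0 0 6 0.8" --pt "0 0 0 0 0 0 0.8"

```text
time_s: 22.85
eef_pos: [0.4609, 0.2979, 0.0122]
ee_rot: [-2.188, -2.253, 0.005]
wrist_force: [0.5, 0.1, -0.0]
width: 0.338
```

>>> carry_out --pt "0 0 0 0 0 1 0.8" --pt "0 0 0 0 0 0 0.8" --pt "0 0 0 0 0 0 0.48" --pt "0 0 0 0 0 0 0.45" --pt "0 0 0 0 0 -40 0.38" --pt "0 0 0 0 0 -60 0.38" --pt "0 0 0 -30 0 -60 0.38" --pt "0 0 0 -46 0 -60 0.38" --pt "0 0 0 -46 0 -28 0.38" --pt "0 0 0 -46 0 0 0.38" --pt "0 0 0 -46 0 0 0.38" --pt "0 0 0 -46 0 0 0.38" --pt "0 0 0 -46 0 0 0.38" --pt "0 0 0 -46 0 0 0.38"

```text
time_s: 24.6
eef_pos: [0.4719, -0.0447, 0.246]
ee_rot: [2.189, 2.253, 0.0]
wrist_force: [1.1, 0.0, 0.6]
width: 0.619
```

```bash
python3 - <<'E'
from h import *
f=cam("top");np.savez("top2.npz",**f); P=cloud(f); H,S,V=cv2.split(cv2.cvtColor(f["color"],cv2.COLOR_BGR2HSV))
m=((V<110)&(H<20)&(S>60)).astype(np.uint8); m[:, :150]=0; m[:,235:]=0; m[:200]=0;m[275:]=0
for c in cv2.findContours(m,cv2.RETR_EXTERNAL,cv2.CHAIN_APPROX_NONE)[0]:
    if cv2.contourArea(c)<60: continue
    r=cv2.minAreaRect((onplane(f,c[:,0,:],.02)[:,:2]*1000).astype(np.float32)); print(np.round(r[0],1),np.round(r[1],1),round(r[2],1))
save("t2",cv2.resize(f["color"][120:290,130:430],(750,425),interpolation=cv2.INTER_CUBIC))
print(T()[:3,3])
E
```

```text
[425.7 210. ] [27.8 68.3] 0.9
[461.5 296.6] [28.1 65.6] 1.0
[507.  202.3] [28.4 66. ] 1.0
[ 0.47224558 -0.04885192  0.24608569]
```

View pics/t2.png

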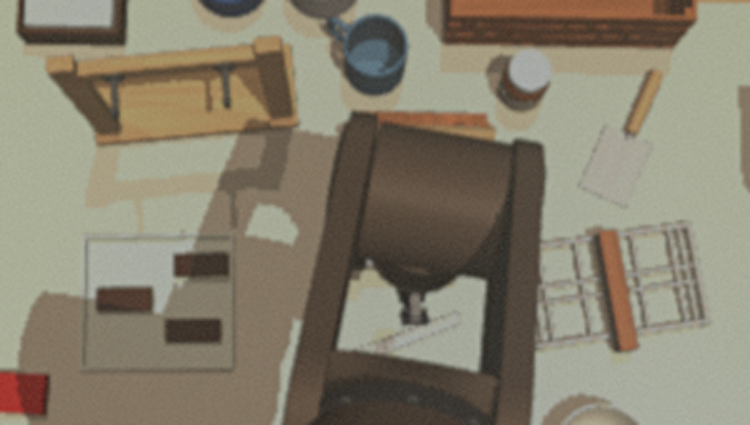

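The view shows all three bars flat inside the tray (positions agree with the commands), and the rack empty. Next is a closer look at the stand.

>>> carry_out --pt "0 0 0 -38 25 -40 0.38" --pt "0 0 0 -38 25 -40 0.38" --pt "0 0 0 -37 25 -40 0.38" --pt "0 0 0 0 0 0 0.38" --pt "0 0 0 0 0 0 0.38"

```text
time_s: 25.28
eef_pos: [0.5496, -0.1537, 0.3651]
ee_rot: [-2.189, -2.252, 0.001]
wrist_force: [-0.3, 0.9, 0.2]
width: 0.622
```

```bash
python3 - <<'E'
from h import *
f=wgrab("w6"); save("w6",cv2.resize(f["color"],(800,600))); P=wcloud(f)
print(T()[:3,3])
# bed points: region, plane fit by normal
m=(P[...,0]>.53)&(P[...,0]<.65)&(P[...,1]>-.15)&(P[...,1]<.02)&(P[...,2]>.06)&(P[...,2]<.15)
X=P[m]; 
for it in range(8):
    A=np.c_[X[:,:2],np.ones(len(X))]; c=np.linalg.lstsq(A,X[:,2],rcond=None)[0]; r=X[:,2]-A@c; X=X[abs(r)<max(.003,1.5*r.std())]
print("bed z=ax+by+c",c,len(X),m.sum(),"yaw",np.degrees(np.arctan2(c[1],c[0])),"x at z50",(0.05-c[2]+c[1]*.065)/c[0])
E
```

```text
[ 0.54932343 -0.15327253  0.3647799 ]
bed z=ax+by+c [ 0.99124502 -0.00233184 -0.50688536] 6244 11642 yaw -0.13478414883100753 x at z50 0.5616510307869718
```

View pics/w6.png

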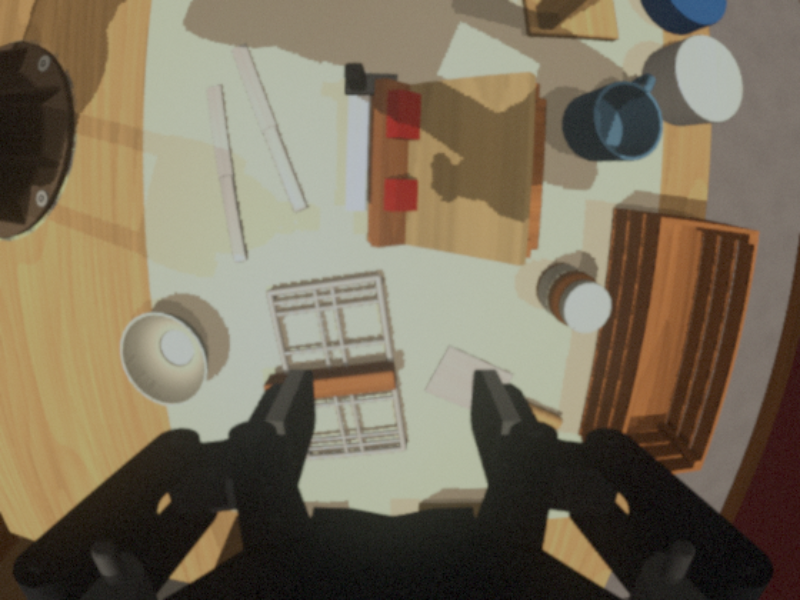

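The view shows the stand's bed spanning px x 400–535, y 75–262, red jaws at (403,113) and (400,194), and the post at (355,78). The bed fit disagrees with the earlier edge estimate, so I sample it more carefully.

```bash
python3 - <<'E'
from h import *
f=dict(np.load("w6.npz")); P=wcloud(f)
def q(u,v): u,v=int(u*.7),int(v*.7); return np.round(1000*np.median(P[v-1:v+2,u-1:u+2].reshape(-1,3),0),1)
print("bed line v=155");[print(u,q(u,155)) for u in(355,372,380,390,400,410,425,445,465,485,505,520,528,536,541)]
print("jaw slide",[q(403,v) for v in(100,113,125)],"fix",[q(400,v) for v in(184,194,203)],"post",q(355,78))
C=lambda uv,z:np.round(1000*wplane(f,np.array(uv)*.7,z),1)
print("bed top corners",C([(536,73),(527,262)],.142)); print("lower bed ledge corners",C([(373,80),(369,245)],.075))
hsv=cv2.cvtColor(f["color"],cv2.COLOR_BGR2HSV);H,S,V=cv2.split(hsv)
red=(((H<8)|(H>172))&(S>140)&(P[...,2]>.05)&(P[...,0]<.62)&(P[...,1]>-.15)&(P[...,1]<.03)&(P[...,0]>.5)).astype(np.uint8)
for c in cv2.findContours(red,cv2.RETR_EXTERNAL,cv2.CHAIN_APPROX_NONE)[0]:
    if cv2.contourArea(c)<60: continue
    b=cv2.boundingRect(c); X=P[cv2.drawContours(np.zeros_like(red),[c],-1,1,-1)>0]; print("red px",np.array(b)/.7,np.round(1000*np.percentile(X,[2,50,98],axis=0),1))
# extents of bed in y vs height edges per depth
t=dict(np.load("top1.npz"));Q=cloud(t)
for v in(240,250,260,270,280,290): print("top",v,np.round(1000*Q[int(v*.7),int(427*.7)],1))
E
```

```text
bed line v=155
355 [511.2 -61.9  49.4]
372 [526.1 -61.   12.8]
380 [536.9 -62.5  74.7]
390 [546.  -61.9  67.8]
400 [555.5 -61.2  58.6]
410 [565.2 -60.5  51.9]
425 [578.1 -60.7  66.2]
445 [595.1 -60.6  82.6]
465 [611.  -60.4  98.7]
485 [625.9 -60.  113.6]
505 [640.  -59.5 127.4]
520 [650.3 -59.  138.5]
528 [655.4 -58.7 142.3]
536 [703.  -49.4  12.7]
541 [708.  -48.8  12.3]
jaw slide [array([556.2, -11.2,  78.5]), array([556.6, -23.4,  78.4]), array([556.9, -34.1,  78.5])] fix [array([556. , -88.6,  78. ]), array([556.3, -97.9,  78.5]), array([ 556.6, -107.1,   77.7])] post [514.5   1.9 115.1]
bed top corners [[ 661.     9.6  142. ]
 [ 661.7 -146.7  142. ]]
lower bed ledge corners [[ 528.4    7.9   75. ]
 [ 528.8 -147.9   75. ]]
red px [382.85714286 178.57142857  34.28571429  32.85714286] [[ 541.6 -113.8   62.1]
 [ 555.4  -99.2   75.7]
 [ 571.3  -84.9   83.3]]
red px [385.71428571  88.57142857  35.71428571  51.42857143] [[541.8 -46.1  62.8]
 [556.  -24.6  76.1]
 [571.6  -2.4  83.2]]
top 240 [699.3 -69.9  11.3]
top 250 [645.7 -63.3 129.4]
top 260 [627.  -64.  119.5]
top 270 [611.  -65.5  96.7]
top 280 [592.7 -66.5  81.7]
top 290 [574.3 -67.6  65.8]
```

>>> carry_out --pt "0 0 0 -38 -13 25 0.38" --pt "0 0 0 -38 -13 25 0.38" --pt "0 0 0 -38 -13 25 0.38" --pt "0 0 0 -38 -13 25 0.38" --pt "0 0 10.2 0 0 0 0.38" --pt "0 0 10.2 0 0 0 0.38" --pt "0 0 10.2 0 0 0 0.38" --pt "0 0 10.2 0 0 0 0.38" --pt "0 0 10.2 0 0 0 0.38" --pt "0 0 10.2 0 0 0 0.38" --pt "0 0 10.2 0 0 0 0.38" --pt "0 0 10.2 0 0 0 0.38" --pt "0 0 0 0 0 0 0.38" --pt "0 0 0 0 0 0 0.38"

```text
time_s: 27.08
eef_pos: [0.5024, -0.3068, 0.2654]
ee_rot: [-3.128, -0.283, 0.001]
wrist_force: [0.4, -1.1, -0.2]
width: 0.621
```

```bash
python3 - <<'E'
from h import *
f=wgrab("w7"); P=wcloud(f); H,S,V=cv2.split(cv2.cvtColor(f["color"],cv2.COLOR_BGR2HSV))
m=((H<20)&(S>90)&(P[...,2]>.036)&(P[...,2]<.052)&(abs(P[...,1]+.31)<.06)).astype(np.uint8)
c=max(cv2.findContours(m,cv2.RETR_EXTERNAL,cv2.CHAIN_APPROX_NONE)[0],key=cv2.contourArea)
w=wplane(f,c[:,0,:],.044)[:,:2]*1000; r=cv2.minAreaRect(w.astype(np.float32)); print(r,w.min(0),w.max(0))
s=bot.sense();print(s["eef_pos"],np.degrees(s["joint_pos"]).round())
pl([.5024,-.308,.019],-79.9)
E
```

```text
((483.6585693359375, -312.1840515136719), (148.41769409179688, 23.3350830078125), 9.361823081970215) [ 409.22425129 -334.7446682 ] [ 558.4027707  -289.76504368]
[ 0.50250593 -0.30696045  0.2655321 ] [-34.  21.  97.  -0.  62.  45.]
turn [-0.02  0.03  0.19] shift(old axes) [-2.000e-01  1.100e+00  2.465e+02] shift(new axes) [ -0.3   1.  246.5]
```

>>> carry_out --pt "0 0 0.4 0 2 50 0.5" --pt "0 0 0 0 0 60 0.5" --pt "0 0 0 0 0 60 0.5" --pt "0 0 0 0 0 40 0.5" --pt "0 0 0 0 0 25 0.5" --pt "0 0 0 0 0 9 0.5" --pt "0 0 0 0 0 0 0.5" --pt "0 0 0 0 0 0 0.9" --pt "0 0 0 0 0 0 0.9" --pt "0 0 0 0 0 0 0.9" --pt "0 0 0 0 0 0 0.9" --newtons 80

```text
time_s: 28.5
eef_pos: [0.5037, -0.3099, 0.0233]
ee_rot: [3.129, 0.264, 0.003]
wrist_force: [-1.9, 0.2, 5.8]
width: 0.261
```

>>> carry_out --pt "0 0 0 0 0 -10 0.9" --pt "0 0 0 0 0 -40 0.9" --pt "0 0 0 0 0 -60 0.9" --pt "0 0 0 0 0 -60 0.9" --pt "0 0 0 0 0 -60 0.9" --pt "0 0 0 0 0 -60 0.9" --pt "0 0 5 0 0 0 0.9" --pt "0 0 4.8 0 0 0 0.9" --pt "0 0 0 12 -49 0 0.9" --pt "0 0 0 11 -49 0 0.9" --pt "0 0 0 11 -49 0 0.9" --pt "0 0 0 11 -49 0 0.9" --pt "0 0 0 11 -47 0 0.9" --pt "0 9 0 0 0 0 0.9" --pt "0 9 0 0 0 0 0.9" --pt "0 9 0 0 0 0 0.9" --pt "0 9 0 0 0 0 0.9" --pt "0 9 0 0 0 0 0.9" --pt "0 0 0 0 0 0 0.9" --pt "0 0 0 0 0 0 0.9"

```text
time_s: 31.0
eef_pos: [0.5646, -0.0524, 0.3134]
ee_rot: [-2.938, -0.025, -1.007]
wrist_force: [0.7, -0.6, -1.7]
width: 0.262
```

```bash
cat >> h.py <<'E'
def Rt(t,yaw=0):
    "tool R tilted t deg forward from down, tool y = -y of a thing with this yaw"
    a=np.radians(t); Z=R.from_euler('z',yaw,degrees=True).as_matrix()
    x=np.array([np.cos(a),0,np.sin(a)]); z=np.array([np.sin(a),0,-np.cos(a)]); return Z@np.c_[x,[0,-1,0],z]
E
python3 - <<'E'
from h import *
s=bot.sense();print(s["eef_pos"],np.degrees(s["joint_pos"]).round(1),s["wrist_force"],s["moment"],s["width"])
print(R.from_rotvec(s["ee_rot"]).as_matrix().round(3))
pl([.6267,-.0675,.1637],Rm=Rt(45,.2))
f=wgrab("w8"); save("w8",f["color"])
E
```

```text
[ 0.56464944 -0.05235436  0.3133783 ] [-16.3   1.8 127.6  40.8  18.7  37.5] [ 0.744187   -0.62350602 -1.71568265] [-0.04608087  0.51357299 -0.00766272] 0.2621998328969588
[[ 0.79   0.027  0.613]
 [ 0.004 -0.999  0.039]
 [ 0.614 -0.029 -0.789]]
turn [-2.12  7.15 -0.07] shift(old axes) [-42.9  21.1 155.6] shift(new axes) [-62.   15.4 149.7]
```

View pics/w8.png

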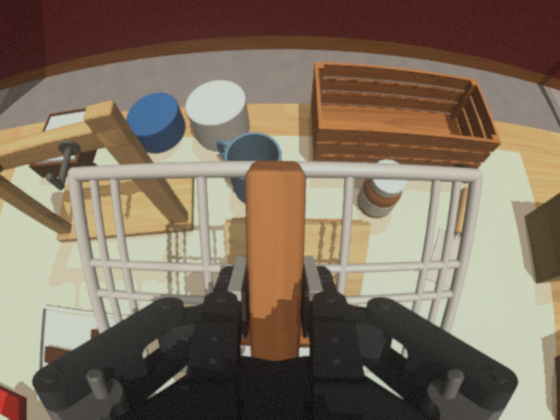

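The rack is gripped squarely on the spine and the hook frame is at upper left. The tilt stopped short at 38° (wrist joint 5 is small, joint 4 turning), so I continue slowly.

>>> carry_out --pt "-0.3 1 0 0 2 0 0.9" --pt "-0.3 1 0 0 2 0 0.9" --pt "-0.3 1 0 0 2 0 0.9" --pt "-0.3 1 0 0 2 0 0.9" --pt "-0.3 1 0 0 2 0 0.9" --pt "-0.3 1 0 0 2 0 0.9" --pt "-0.3 1 0 0 2 0 0.9" --pt "0 0 0 0 1 0 0.9" --pt "0 0 0 0 0 0 0.9"

```text
time_s: 32.17
eef_pos: [0.565, -0.067, 0.3127]
ee_rot: [-2.901, -0.004, -1.198]
wrist_force: [-0.7, 0.3, -2.1]
width: 0.261
```

```bash
cat > st.py <<'E'
import sys
from h import *
s=bot.sense();print(s["time_s"],s["eef_pos"].round(4),np.degrees(s["joint_pos"]).round(1),s["wrist_force"].round(1),round(s["width"],3))
a=[float(x) for x in sys.argv[1:]]
if a: pl(a[:3],Rm=Rt(a[3],a[4]))
E
python3 st.py .6267 -.0675 .1637 45 .2
```

```text
32.175 [ 0.565  -0.067   0.3127] [-18.3   1.8 133.4  83.3  13.1  -6.4] [-0.7  0.3 -2.1] 0.261
turn [-0.08  0.13 -0.07] shift(old axes) [-61.4   1.  149.1] shift(new axes) [-61.7   0.7 148.9]
```

>>> carry_out --pt "0 0 0 -15 0 0 0.9" --pt "0 0 0 -15 0 10 0.9" --pt "0 0 0 -15 0 15 0.9" --pt "0 0 0 -16 0 20 0.9" --pt "0 0 0 0 1 20 0.9" --pt "0 0 0 0 0 20 0.9" --pt "0 0 0 0 0 20 0.9" --pt "0 0 0 0 0 20 0.9" --pt "0 0 0 0 0 10 0.9" --pt "0 0 0 0 0 0 0.9" --pt "0 0 0 0 0 0 0.9"

```text
time_s: 33.55
eef_pos: [0.6164, -0.0673, 0.1747]
ee_rot: [-2.901, -0.004, -1.198]
wrist_force: [-0.7, -0.2, -2.8]
width: 0.265
```

```bash
python3 st.py .6267 -.0675 .1637 45 .2; python3 - <<'E'
from h import *
f=cam("scene"); c=f["color"][190:340,190:360]; save("s2",cv2.resize(c,(680,600),interpolation=cv2.INTER_CUBIC))
E
```

```text
33.55 [ 0.6164 -0.0673  0.1747] [-15.8  23.2 136.4 153.2  25.8 -76.9] [-0.7 -0.2 -2.8] 0.265
turn [-0.09  0.12 -0.09] shift(old axes) [-0.5  0.2 15.1] shift(new axes) [-0.5  0.2 15.1]
```

View pics/s2.png

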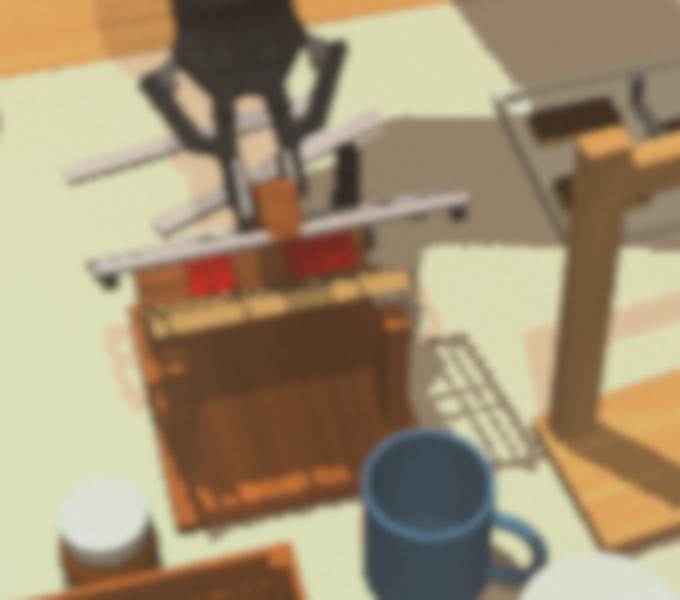

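The rack's tongue points down between the two red jaws (red at (210,275) and (320,253)), still off the bed. I go in along the bed normal.

>>> carry_out --pt "0 0 0 0 0 10 0.9" --pt "0 0 0 0 0 10 0.9" --pt "0 0 0 0 0 10 0.9" --pt "0 0 0 0 0 0 0.9" --pt "0 0 0 0 0 0 0.9"

```text
time_s: 34.22
eef_pos: [0.6376, -0.0673, 0.1528]
ee_rot: [-2.901, -0.004, -1.197]
wrist_force: [-1.0, -0.1, -2.3]
width: 0.266
```

>>> carry_out --pt "0 0 0 -6 0 0 0.9" --pt "0 0 0 -6 0 0 0.9" --pt "0 0 0 -6 0 0 0.9" --pt "0 0 0 -5 0 0 0.9" --pt "0 0 0 0 0 0 0.9" --pt "0 0 0 0 0 0 0.9"

```text
time_s: 34.98
eef_pos: [0.6216, -0.0674, 0.1369]
ee_rot: [-2.901, -0.003, -1.198]
wrist_force: [-0.2, -0.0, -1.9]
width: 0.258
```

```bash
python3 st.py .6196 -.0675 .1284 45 .2
```

```text
34.975 [ 0.6216 -0.0674  0.1369] [-15.6  29.  137.1 158.4  31.7 -82.6] [-0.2 -0.  -1.9] 0.258
turn [-0.07  0.12 -0.09] shift(old axes) [-7.4  0.1  4.6] shift(new axes) [-7.5  0.1  4.6]
```

Free so far. I press onto the bed, then slide down to the ledge in small steps.

>>> carry_out --pt "0 0 0 0 0 2 0.9" --pt "0 0 0 0 0 2 0.9" --pt "0 0 0 0 0 1 0.9" --pt "0 0 0 0 0 0 0.9"

```text
time_s: 35.48
eef_pos: [0.6243, -0.0673, 0.1343]
ee_rot: [-2.9, -0.003, -1.2]
wrist_force: [-24.6, 0.3, 29.1]
width: 0.266
```

>>> carry_out --pt "0 0 0 -2 0 0 0.9" --pt "0 0 0 -2 0 0 0.9" --pt "0 0 0 -2 0 0 0.9" --pt "0 0 0 0 0 0 0.9"

```text
time_s: 35.98
eef_pos: [0.6244, -0.0674, 0.1343]
ee_rot: [-2.894, -0.006, -1.217]
wrist_force: [-20.4, 6.3, 57.4]
width: 0.262
```

```bash
python3 st.py .6196 -.0675 .1284 45 .2
```

```text
35.975 [ 0.6244 -0.0674  0.1343] [-15.6  29.9 137.3 159.2  33.4 -83.6] [-20.4   6.3  57.4] 0.262
turn [-0.06 -0.6  -0.  ] shift(old axes) [-7.5  0.1  0.7] shift(new axes) [-7.5  0.1  0.8]
```

>>> carry_out --pt "0 0 0 5 0 0 0.9" --pt "0 0 0 0 0 -2.5 0.9" --pt "0 0 0 0 0 0 0.9"

```text
time_s: 36.35
eef_pos: [0.6227, -0.0674, 0.1345]
ee_rot: [-2.901, -0.004, -1.198]
wrist_force: [0.5, -1.1, -1.9]
width: 0.261
```

```bash
python3 st.py .6196 -.0675 .1284 45 .2
```

```text
36.35 [ 0.6227 -0.0674  0.1345] [-15.5  29.4 137.  158.7  32.  -82.9] [ 0.5 -1.1 -1.9] 0.261
turn [-0.07  0.11 -0.08] shift(old axes) [-6.5  0.1  2.2] shift(new axes) [-6.5  0.1  2.1]
```

>>> carry_out --pt "0 0 0 -2 0 0 0.9" --pt "0 0 0 -2 0 0 0.9" --pt "0 0 0 0 0 0 0.9"

```text
time_s: 36.72
eef_pos: [0.6194, -0.0674, 0.1311]
ee_rot: [-2.901, -0.003, -1.197]
wrist_force: [0.2, 0.1, -2.3]
width: 0.266
```

```bash
python3 st.py .6196 -.0675 .1284 45 .2
```

```text
36.725 [ 0.6194 -0.0674  0.1311] [-15.7  29.8 137.5 159.   32.7 -83.4] [ 0.2  0.1 -2.3] 0.266
turn [-0.08  0.17 -0.1 ] shift(old axes) [-1.8  0.1  2. ] shift(new axes) [-1.8  0.1  2. ]
```

>>> carry_out --pt "0 0 0 -2 0 0 0.9" --pt "0 0 0 -1 0 0 0.9" --pt "0 0 0 0 0 0 0.9"

```text
time_s: 37.1
eef_pos: [0.6193, -0.0675, 0.1309]
ee_rot: [-2.899, -0.004, -1.204]
wrist_force: [4.7, 1.4, 7.5]
width: 0.261
```

```bash
python3 st.py .6196 -.0675 .1284 45 .2
```

```text
37.1 [ 0.6193 -0.0675  0.1309] [-15.8  30.  137.7 159.2  33.4 -83.7] [4.7 1.4 7.5] 0.261
turn [-0.07 -0.12 -0.06] shift(old axes) [-1.5 -0.   2. ] shift(new axes) [-1.5 -0.   2. ]
```

>>> carry_out --pt "0 0 0 1 0 1.2 0.9" --pt "0 0 0 0 0 0.6 0.9" --pt "0 0 0 0 0 0 0.9"

```text
time_s: 37.48
eef_pos: [0.62, -0.0674, 0.1301]
ee_rot: [-2.9, -0.003, -1.202]
wrist_force: [-10.5, 0.2, 20.3]
width: 0.263
```

>>> carry_out --pt "0 0 0 0 0 0 0.7" --pt "0 0 0 0 0 0 0.55" --pt "0 0 0 0 0 0 0.5" --pt "0 0 0 0 0 0 0.5" --pt "0 0 0 0 0 -15 0.5" --pt "0 0 0 0 0 -40 0.5" --pt "0 0 0 0 0 -45 0.5" --pt "0 0 0 0 0 0 0.5"

```text
time_s: 38.48
eef_pos: [0.5471, -0.0678, 0.2022]
ee_rot: [-2.901, -0.004, -1.202]
wrist_force: [0.6, 0.1, -0.1]
width: 0.502
```

```bash
cat > kin.py <<'E'
import numpy as np
from scipy.optimize import least_squares
from scipy.spatial.transform import Rotation as R
D=[([1.071*57.2958,.48*57.2958,1.596*57.2958,0,1.065*57.2958,-2.7],[.2842,.5842,.2307]),
([-31.31,11.22,98.43,0,70.36,-41.36],[.4635,-.2464,.3511]),([-34,21,97,0,62,45],[.5025,-.307,.2655]),
([-16.3,1.8,127.6,40.8,18.7,37.5],[.5646,-.0524,.3134]),([-18.3,1.8,133.4,83.3,13.1,-6.4],[.565,-.067,.3127]),
([-15.8,23.2,136.4,153.2,25.8,-76.9],[.6164,-.0673,.1747]),([-15.6,29,137.1,158.4,31.7,-82.6],[.6216,-.0674,.1369])]
e=lambda a,d:R.from_euler(a,d,degrees=True).as_matrix()
def fk(p,j):
    a1,off,h,L1,L2,eo,d,o3=p; Z=np.array([0,0,1.]);A=e('z',j[0]);B=A@e('y',j[1]);C=A@e('y',j[1]+j[2]);W=C@e('z',-j[3] if SG else j[3])@e('y',j[4])
    return A@[a1,off,h]+B@(L1*Z)+C@[eo,0,L2]+W@(d*Z), W
def fit():
    global SG; best=None
    for SG in(0,1):
        r=least_squares(lambda p:np.concatenate([fk(p,j)[0]-x for j,x in D]),[0,0,.3,.4,.4,0,.25,0])
        if best is None or r.cost<best[0]: best=(r.cost,r.x,SG)
    SG=best[2]; return best
E
python3 - <<'E'
from kin import *
c,p,SGv=fit();print(c,np.round(p,4),SGv)
import kin; kin.SG=SGv
for j,x in D: P,W=fk(p,j);print(np.round((P-x)*1000,1),W[:,2].round(3))
E
python3 st.py
```

```text
8.375686746145123e-06 [-0.004   0.0292  0.3225  0.5992  0.4478  0.034   0.3765  0.    ] 0
[ 0.9 -1.2  0.2] [ 0.     0.001 -1.   ]
[-1.7 -0.3 -0. ] [-0.  0. -1.]
[ 3.1  1.2 -0.4] [-0. -0. -1.]
[ 0.2 -0.2  0.4] [ 0.613  0.039 -0.789]
[ 0.1  0.1 -0.3] [ 0.704  0.004 -0.71 ]
[ 0.  -0.   0.2] [ 0.706  0.004 -0.708]
[-0.4 -0.1 -0. ] [ 0.706  0.004 -0.709]
38.475 [ 0.5471 -0.0678  0.2022] [-19.5  15.8 143.3 147.1  26.1 -74. ] [ 0.6  0.1 -0.1] 0.502
```

Kinematic model fits to about 1 mm. Next I locate the jaw post more precisely and check the rack in the stand.

```bash
python3 - <<'E'
from h import *
f=dict(np.load("w6.npz")); P=wcloud(f); V=f["color"].max(-1)
m=((V<75)&(P[...,2]>.108)&(P[...,2]<.122)&(P[...,0]>.48)&(P[...,0]<.56)&(P[...,1]>-.05)).astype(np.uint8)
c=max(cv2.findContours(m,cv2.RETR_EXTERNAL,cv2.CHAIN_APPROX_NONE)[0],key=cv2.contourArea)
print(cv2.minAreaRect((wplane(f,c[:,0],.115)[:,:2]*1000).astype(np.float32)))
f=wgrab("w9"); save("w9",cv2.resize(f["color"],(800,600)))
E
python3 st.py .525 .002 .096 45 .2
```

```text
((513.7823486328125, 6.43839693069458), (13.177242279052734, 14.376510620117188), 1.8987957239151)
38.525 [ 0.5484 -0.068   0.2015] [-19.5  16.  143.2 147.2  26.2 -74.1] [ 0.9 -0.3  0.2] 0.501
turn [-0.   -0.02 -0.06] shift(old axes) [-91.1 -70.   58.2] shift(new axes) [-91.  -70.1  58.2]
```

View pics/w9.png

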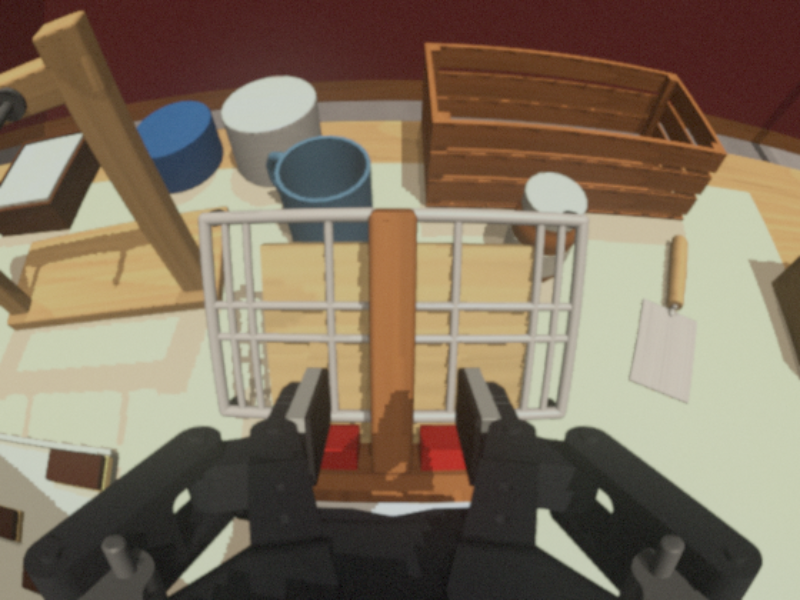

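The rack sits with its tongue between the jaws (spine px 372–413, jaws ending at 360 and 418), flat on the bed. Before moving, I check reach for the post, the fresh grip and the hang at several tool tilts.

```bash
cat > ik.py <<'E'
import kin; from kin import *
_,p,SGv=fit(); kin.SG=SGv
from h import Rt
lo=np.array([-157,-47,13.2,-89.4,5.2,-167]);hi=np.array([157,117,153,269,154,167])
# offset for j6 convention: W@Rz(j6+c) = tool R
def full(j): 
    P,W=fk(p,j); return P,W@e('z',j[5]+C6)
C6=0
_m=full([-15.6,29,137.1,158.4,31.7,-82.6])[1].T@Rt(45,.2); C6=np.degrees(np.arctan2(_m[1,0],_m[0,0]))
def ik(pos,Rm,seeds):
    out=[]
    for s in seeds:
        r=least_squares(lambda j:np.r_[(full(j)[0]-pos)*10,(full(j)[1]-Rm).ravel()],np.clip(s,lo+.1,hi-.1),bounds=(lo,hi),x_scale=30)
        out.append((r.cost,r.x.round(0)))
    return out
seeds=[[-15,25,130,150,30,-80],[0,15,120,0,30,80],[10,30,120,200,40,-60],[15,30,120,180,60,-90],[10,20,120,-20,30,90]]
E
python3 - <<'E'
from ik import *
print("C6",C6)
best=lambda q:[(round(c,5),list(j)) for c,j in sorted(q,key=lambda t:t[0])[:2]]
print("post",best(ik([.5138,.005,.098],Rt(0,0),seeds)))
st=lambda x,z:np.array([.6286+.7071*(x-z)/1e3,-.0675,.1045+.7071*(x+z)/1e3])
yaw=6.0;Y=e('z',yaw);hk=np.array([.648,.212,.254])
for t in(0,10,20,30,45):
    g=st(42,38);Rs=Rt(t,0); tcp=g+.019*Rs[:,2]
    Rh=Rt(t+45,yaw)
    for dz in(.0,.035):
        gh=hk+[0,0,dz]+Y@np.array([-.026,0,-.020]); th=gh+.019*Rh[:,2]
        print(t,"stand",best(ik(tcp,Rs,seeds))[0] if dz==0 else "","hang",dz,best(ik(th,Rh,seeds)))
E
```

```text
C6 89.87636406064186
post [(np.float64(0.0), [np.float64(-3.0), np.float64(28.0), np.float64(116.0), np.float64(0.0), np.float64(37.0), np.float64(87.0)]), (np.float64(0.0), [np.float64(-3.0), np.float64(28.0), np.float64(116.0), np.float64(-0.0), np.float64(37.0), np.float64(87.0)])]
0 stand (np.float64(0.0), [np.float64(-9.0), np.float64(32.0), np.float64(98.0), np.float64(-0.0), np.float64(50.0), np.float64(81.0)]) hang 0.0 [(np.float64(0.0), [np.float64(22.0), np.float64(20.0), np.float64(128.0), np.float64(225.0), np.float64(16.0), np.float64(-122.0)]), (np.float64(0.0), [np.float64(22.0), np.float64(20.0), np.float64(128.0), np.float64(225.0), np.float64(16.0), np.float64(-122.0)])]
0 stand  hang 0.035 [(np.float64(0.0), [np.float64(22.0), np.float64(16.0), np.float64(126.0), np.float64(242.0), np.float64(13.0), np.float64(-140.0)]), (np.float64(0.0), [np.float64(22.0), np.float64(16.0), np.float64(126.0), np.float64(242.0), np.float64(13.0), np.float64(-140.0)])]
10 stand (np.float64(0.0), [np.float64(-10.0), np.float64(28.0), np.float64(107.0), np.float64(3.0), np.float64(36.
[... 1988 characters left out ...]
tand (np.float64(0.0), [np.float64(-14.0), np.float64(28.0), np.float64(134.0), np.float64(158.0), np.float64(28.0), np.float64(-81.0)]) hang 0.0 [(np.float64(0.0), [np.float64(28.0), np.float64(58.0), np.float64(142.0), np.float64(203.0), np.float64(109.0), np.float64(-82.0)]), (np.float64(0.0), [np.float64(28.0), np.float64(58.0), np.float64(142.0), np.float64(203.0), np.float64(109.0), np.float64(-82.0)])]
45 stand  hang 0.035 [(np.float64(0.0), [np.float64(28.0), np.float64(52.0), np.float64(143.0), np.float64(202.0), np.float64(104.0), np.float64(-84.0)]), (np.float64(0.0), [np.float64(28.0), np.float64(52.0), np.float64(143.0), np.float64(202.0), np.float64(104.0), np.float64(-84.0)])]
```

Post is reachable with the tool straight down; a fresh grip at tilt 15° then hangs at 60°. I go back up and untilt.

>>> carry_out --pt "0 0 0 30 0 -22 0.5" --pt "0 0 0 30 0 -22 0.5" --pt "0 0 0 30 0 -22 0.5" --pt "0 -3 0 0 0 0 0.5" --pt "0 -3 0 0 0 0 0.5" --pt "0 -3 0 0 0 0 0.5" --pt "0 -3 0 0 0 0 0.5" --pt "0 -4 0 0 0 0 0.5" --pt "0 -5 0 0 0 0 0.5" --pt "0 -6 0 0 0 0 0.5" --pt "0 -6 0 0 0 0 0.5" --pt "0 -6 0 0 0 0 0.5" --pt "0 -6 0 0 0 0 0.5" --pt "0 0 0 0 0 0 0.5" --pt "0 0 0 0 0 0 0.5"

```text
time_s: 40.4
eef_pos: [0.5625, -0.055, 0.2791]
ee_rot: [-3.109, -0.041, -0.108]
wrist_force: [-0.4, -0.1, 0.3]
width: 0.503
```

```bash
python3 st.py .5138 .005 .2 0 .2
```

```text
40.4 [ 0.5625 -0.055   0.2791] [-10.3  16.1 102.5   2.9  57.9  76.7] [-0.4 -0.1  0.3] 0.503
turn [-1.76 -3.98  1.29] shift(old axes) [-52.6 -58.9  77.4] shift(new axes) [-48.5 -60.2  79.1]
```

>>> carry_out --pt "-1.8 -4 1.3 0 0 0 0.5" --pt "0 0 0 -24 -30 30 0.5" --pt "0 0 0 -24 -30 30 0.5" --pt "0 0 0 0 0 20 0.5" --pt "0 0 0 0 0 0 0.5" --pt "0 0 0 0 0 0 0.5"

```text
time_s: 41.15
eef_pos: [0.5151, 0.0041, 0.2008]
ee_rot: [3.14, 0.004, 0.002]
wrist_force: [-0.3, 0.4, -0.5]
width: 0.501
```

```bash
python3 st.py .5138 .005 .094 0 .2
```

```text
41.15 [0.5151 0.0041 0.2008] [-2.90e+00  1.89e+01  1.11e+02 -1.00e-01  5.01e+01  8.71e+01] [-0.3  0.4 -0.5] 0.501
turn [ 0.08 -0.07 -0.06] shift(old axes) [ -1.4  -1.1 106.8] shift(new axes) [ -1.3  -0.9 106.8]
```

>>> carry_out --pt "0 0 0 -1 -1 40 0.5" --pt "0 0 0 0 0 40 0.5" --pt "0 0 0 0 0 20 0.5" --pt "0 0 0 0 0 7 0.5" --pt "0 0 0 0 0 0 0.5" --pt "0 0 0 0 0 0 1.0" --pt "0 0 0 0 0 0 1.0" --pt "0 0 0 0 0 0 1.0" --pt "0 0 0 0 0 0 1.0" --pt "0 0 0 0 0 0 1.0" --newtons 40

```text
time_s: 42.4
eef_pos: [0.5145, 0.0052, 0.0941]
ee_rot: [3.14, 0.004, 0.002]
wrist_force: [-0.1, 0.8, 8.6]
width: 0.176
```

```bash
python3 st.py
```

```text
42.4 [0.5145 0.0052 0.0941] [-2.700e+00  2.780e+01  1.163e+02 -1.000e-01  3.580e+01  8.720e+01] [-0.1  0.8  8.6] 0.176
```

>>> carry_out --pt "0 0 0 0 2 0 1" --pt "0 0 0 0 2 0 1" --pt "0 0 0 0 2 0 1" --pt "0 0 0 0 2 0 1" --pt "0 0 0 0 2 0 1"

```text
time_s: 43.02
eef_pos: [0.5145, -0.0046, 0.0941]
ee_rot: [3.14, 0.004, 0.002]
wrist_force: [-0.6, 4.3, 9.3]
width: 0.177
```

>>> carry_out --pt "0 0 0 0 1 0 1" --pt "0 0 0 0 1 0 1" --pt "0 0 0 0 0 0 1"

```text
time_s: 43.4
eef_pos: [0.5144, -0.0064, 0.0941]
ee_rot: [3.141, 0.004, 0.002]
wrist_force: [-0.8, 7.3, 8.7]
width: 0.174
```

>>> carry_out --pt "0 0 0 0 1 0 1" --pt "0 0 0 0 1 0 1" --pt "0 0 0 0 0 0 1"

```text
time_s: 43.78
eef_pos: [0.5145, -0.0068, 0.0942]
ee_rot: [-3.141, -0.003, -0.002]
wrist_force: [-0.2, 28.8, 10.6]
width: 0.176
```

```bash
python3 - <<'E'
from h import *
f=wgrab("w10"); save("w10",cv2.resize(f["color"][120:400,130:480],(800,640))[:600])
E
```

View pics/w10.png

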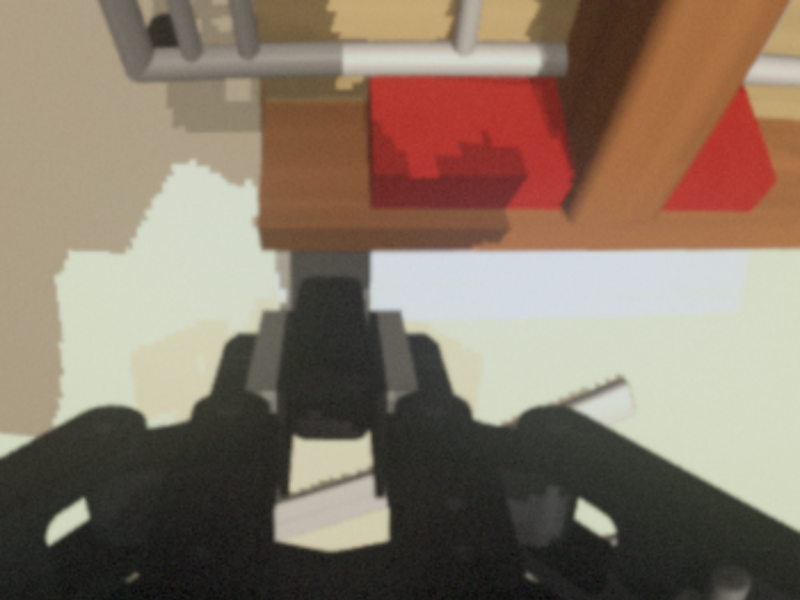

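The sliding jaw bears on the tongue at (573,190); the fixed side is hidden by the spine. I push a little more to confirm it is snug.

>>> carry_out --pt "0 0 0 0 0.6 0 1" --pt "0 0 0 0 0 0 1" --pt "0 0 0 0 0 0 1"

```text
time_s: 44.2
eef_pos: [0.5145, -0.0069, 0.0942]
ee_rot: [-3.14, -0.003, -0.002]
wrist_force: [0.2, 34.6, 11.5]
width: 0.176
```

>>> carry_out --pt "0 0 0 0 -2 0 1" --pt "0 0 0 0 -2 0 1" --pt "0 0 0 0 -2 0 1" --pt "0 0 0 0 -2 0 1" --pt "0 0 0 0 -2 0 1" --pt "0 0 0 0 -2 0 1" --pt "0 0 0 0 -2 0 1" --pt "0 0 0 0 -2 0 1" --pt "0 0 0 0 -2 0 1" --pt "0 0 0 0 -2 0 1" --pt "0 0 0 0 -2 0 1" --pt "0 0 0 0 -1 0 1" --pt "0 0 0 0 0 0 1"

```text
time_s: 45.82
eef_pos: [0.5145, 0.0135, 0.0941]
ee_rot: [3.14, 0.005, 0.003]
wrist_force: [-1.1, -0.3, 8.6]
width: 0.175
```

>>> carry_out --pt "0 0 0 0 -1 0 1" --pt "0 0 0 0 -1 0 1" --pt "0 0 0 0 -1 0 1" --pt "0 0 0 0 0 0 1"

```text
time_s: 46.32
eef_pos: [0.5145, 0.0156, 0.0941]
ee_rot: [3.139, 0.005, 0.003]
wrist_force: [-1.5, -13.5, 7.8]
width: 0.178
```

>>> carry_out --pt "0 0 0 0 -1 0 1" --pt "0 0 0 0 0 0 1" --pt "0 0 0 0 1.5 0 0.6" --pt "0 0 0 0 0 0 0.5" --pt "0 0 0 0 0 0 0.5" --pt "0 0 0 0 0 -40 0.5" --pt "0 0 0 0 0 -60 0.5" --pt "0 0 0 0 0 -60 0.5" --pt "0 0 0 0 0 -40 0.5" --pt "0 0 0 0 0 0 0.5"

```text
time_s: 47.58
eef_pos: [0.5154, 0.0166, 0.2962]
ee_rot: [3.14, 0.005, 0.009]
wrist_force: [-0.3, -0.1, -0.6]
width: 0.499
```

```bash
python3 - <<'E'
from h import *
pl([.50,.12,.33],Rm=Rt(0,6))
E
python3 st.py
```

```text
turn [ 0.11 -0.31 -5.82] shift(old axes) [ -14.8 -103.4  -34.1] shift(new axes) [  -4.5 -104.4  -33.8]
47.575 [0.5154 0.0166 0.2962] [-1.500e+00  1.270e+01  1.044e+02 -1.000e-01  6.250e+01  8.840e+01] [-0.3 -0.1 -0.6] 0.499
```

>>> carry_out --pt "0 0 0 -11 -46 -12 0.5" --pt "0 0 0 -11 -46 -12 0.5" --pt "0 0 0 -11 -46 -12 0.5" --pt "0 0 0 -11 -46 -12 0.5" --pt "0 0 0 0 0 0 0.5" --pt "0 0 0 0 0 0 0.5"

```text
time_s: 48.32
eef_pos: [0.4688, 0.2001, 0.3397]
ee_rot: [3.139, 0.006, -0.003]
wrist_force: [-0.8, -0.1, 0.1]
width: 0.501
```

```bash
python3 - <<'E'
from h import *
f=wgrab("w11"); save("w11",cv2.resize(f["color"][:300],(800,429))); print(T()[:3,3])
E
```

```text
[0.46897608 0.19971891 0.33976805]
```

View pics/w11.png

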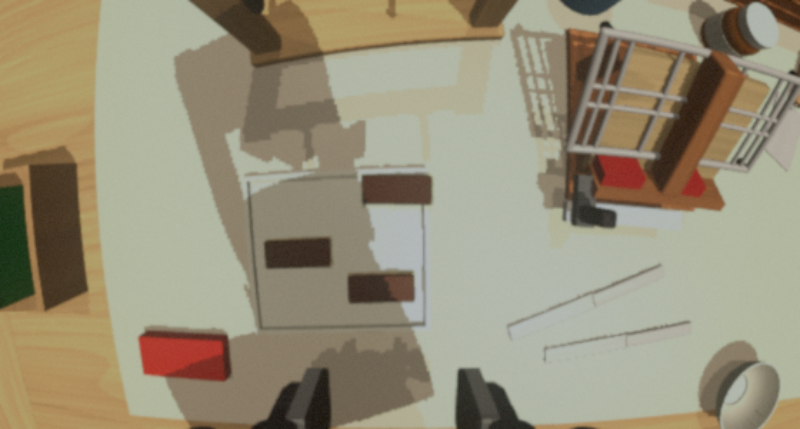

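The view shows the hook rods out of frame, but the bar at (397,190) reaches the tray's right rim (425). I measure it.

```bash
python3 - <<'E'
from h import *
f=dict(np.load("w11.npz"));P=wcloud(f);H,S,V=cv2.split(cv2.cvtColor(f["color"],cv2.COLOR_BGR2HSV))
m=((V<110)&(H<20)&(S>70)).astype(np.uint8);m[:118]=0;m[215:]=0;m[:,:175]=0;m[:,310:]=0
for c in cv2.findContours(m,cv2.RETR_EXTERNAL,cv2.CHAIN_APPROX_NONE)[0]:
    if cv2.contourArea(c)<150: continue
    r=cv2.minAreaRect((wplane(f,c[:,0],.02)[:,:2]*1000).astype(np.float32));k=cv2.drawContours(np.zeros_like(m),[c],-1,1,-1)>0
    X=P[k];lr=[np.median(X[X[:,1]<np.quantile(X[:,1],.3),2]),np.median(X[X[:,1]>np.quantile(X[:,1],.7),2])]
    print(np.round(r[0],1),np.round(r[1],1),round(r[2],1),"z at -y,+y ends",np.round(1000*np.array(lr),1),"y range",X[:,1].min().round(4),X[:,1].max().round(4))
tr=np.array([(247,178),(425,167),(425,324),(260,329)])*.7
print(np.round(1000*wplane(f,tr,.015),1))
E
```

```text
[427.8 211.9] [30.2 64.9] 0.2 z at -y,+y ends [20.6 20.4] y range 0.1795 0.2444
[465.1 296.6] [29.4 69.5] 2.2 z at -y,+y ends [20.4 20.4] y range 0.2013 0.3313
[527.7 195.7] [27.2 66.5] 0.4 z at -y,+y ends [30.1 22.5] y range 0.1633 0.2289
[[542.4 348.9  15. ]
 [550.3 167.4  15. ]
 [386.6 164.3  15. ]
 [379.6 343.6  15. ]]
```

The bar at (528,196) has been knocked: its −y end sits up on the tray wall. I regrip it and set it back.

>>> carry_out --pt "0 0 -10 0 0 0 0.45" --pt "0 0 -10 0 0 0 0.45" --pt "0 0 -10 0 0 0 0.45" --pt "0 0 -10 0 0 0 0.45" --pt "0 0 -10 0 0 0 0.45" --pt "0 0 -10 0 0 0 0.45" --pt "0 0 -10 0 0 0 0.45" --pt "0 0 -10 0 0 0 0.45" --pt "0 0 -10 0 0 0 0.45" --pt "0 0 0 0 0 0 0.45"

```text
time_s: 49.62
eef_pos: [0.4694, 0.1993, 0.3402]
ee_rot: [2.22, 2.222, -0.003]
wrist_force: [1.1, -0.6, -0.6]
width: 0.551
```

```bash
python3 -c "
from h import *
pl([.5277,.196,.06],.5)"
```

```text
turn [-0.07  0.11 -0.47] shift(old axes) [ -2.7  58.6 280.1] shift(new axes) [ -3.8  58.3 280.2]
```

>>> carry_out --pt "0 0 -0.5 -3 30 40 0.45" --pt "0 0 0 0 28 60 0.45" --pt "0 0 0 0 0 60 0.45" --pt "0 0 0 0 0 60 0.45" --pt "0 0 0 0 0 50 0.45" --pt "0 0 0 0 0 30 0.45" --pt "0 0 0 0 0 18 0.45" --pt "0 0 0 0 0 0 0.45" --pt "0 0 0 0 0 0 0.8" --pt "0 0 0 0 0 0 0.8" --pt "0 0 0 0 0 0 0.8" --pt "0 0 0 0 0 0 0.8" --newtons 30

```text
time_s: 51.12
eef_pos: [0.5261, 0.1974, 0.0267]
ee_rot: [2.207, 2.233, -0.0]
wrist_force: [1.7, 0.3, 5.2]
width: 0.2
```

>>> carry_out --pt "0 0 0 0 0 -25 0.4" --pt "0 0 0 0 0 0 0.4" --pt "0 0 0 0 0 0 0.4"

```text
time_s: 51.5
eef_pos: [0.5255, 0.1973, 0.0509]
ee_rot: [2.208, 2.234, -0.002]
wrist_force: [0.1, -0.7, -0.6]
width: 0.602
```

```bash
python3 - <<'E'
from h import *
f=cam("top");np.savez("top3.npz",**f);P=cloud(f);H,S,V=cv2.split(cv2.cvtColor(f["color"],cv2.COLOR_BGR2HSV))
g=wgrab("w12");print(T()[:3,3],bot.sense()["width"])
save("w12",np.hstack([g["color"][140:420,150:400],cv2.resize(f["color"][190:280,130:240],(342,280),interpolation=cv2.INTER_CUBIC)]))
E
```

```text
[0.52523513 0.19717387 0.0505312 ] 0.5958560897821716
```

View pics/w12.png

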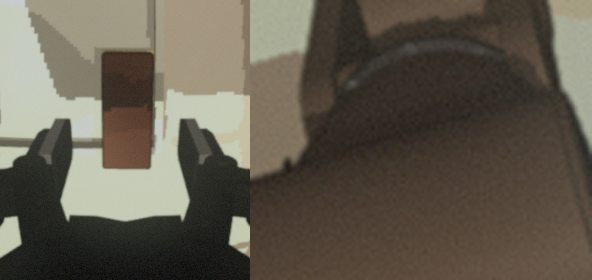

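The bar is still there, centred between the open fingers, at (277,250) px of the full frame, one end over the wall line.

```bash
python3 - <<'E'
from h import *
f=dict(np.load("w12.npz"));P=wcloud(f);H,S,V=cv2.split(cv2.cvtColor(f["color"],cv2.COLOR_BGR2HSV))
m=((V<130)&(H<20)&(S>70)&(P[...,2]<.045)).astype(np.uint8);m[:185]=0;m[315:]=0;m[:,:245]=0;m[:,310:]=0
c=max(cv2.findContours(m,cv2.RETR_EXTERNAL,cv2.CHAIN_APPROX_NONE)[0],key=cv2.contourArea)
k=cv2.drawContours(np.zeros_like(m),[c],-1,1,-1)>0;X=P[k]
print(np.round(1000*np.percentile(X,[2,50,98],axis=0),1))
for lo in np.arange(X[:,1].min(),X[:,1].max(),.01): q=X[(X[:,1]>=lo)&(X[:,1]<lo+.01)];print(round(lo*1000),len(q),np.round(1000*np.median(q[:,[0,2]],0),1))
E
```

```text
[[514.5 166.4  19.5]
 [527.8 200.5  25.7]
 [541.3 230.1  31.6]]
164 716 [527.8  30.8]
174 812 [528.1  29.2]
184 841 [528.1  27.5]
194 862 [527.9  25.8]
204 897 [527.8  24.2]
214 933 [527.7  22.5]
224 714 [527.6  20.9]
234 0 [nan nan]
244 0 [nan nan]
254 0 [nan nan]
264 16 [525.7 193.8]
  return _methods._mean(a, axis=axis, dtype=dtype,
  ret = um.true_divide(
```

>>> carry_out --pt "0 -9.4 0 0 0 0 0.45" --pt "0 0 0 4.4 2.6 15 0.45" --pt "0 0 0 0 0 12 0.45" --pt "0 0 0 0 0 5.7 0.45" --pt "0 0 0 0 0 0 0.45" --pt "0 0 0 0 0 0 0.45"

```text
time_s: 52.35
eef_pos: [0.5275, 0.1966, 0.0179]
ee_rot: [2.132, 2.157, -0.164]
wrist_force: [0.9, 0.3, -0.1]
width: 0.552
```

>>> carry_out --pt "0 0 0 0 0 0 0.8" --pt "0 0 0 0 0 0 0.8" --pt "0 0 0 0 0 0 0.8" --pt "0 0 0 0 0 0 0.8"

```text
time_s: 52.85
eef_pos: [0.5276, 0.1969, 0.0181]
ee_rot: [2.13, 2.157, -0.164]
wrist_force: [-0.1, -2.5, 7.0]
width: 0.344
```

>>> carry_out --pt "0 0 0 0 0 -20 0.8" --pt "0 0 0 0 0 -20 0.8" --pt "0 9.4 0 0 0 0 0.8" --pt "0 0 1 11 -22 0 0.8" --pt "0 0 0 0 0 20 0.8" --pt "0 0 0 0 0 17 0.8" --pt "0 0 0 0 0 0 0.8"

```text
time_s: 53.72
eef_pos: [0.5036, 0.2137, 0.0187]
ee_rot: [-2.223, -2.212, 0.008]
wrist_force: [-0.1, -0.7, -0.4]
width: 0.345
```

>>> carry_out --pt "0 0 0 0 0 3 0.8" --pt "0 0 0 0 0 3 0.8" --pt "0 0 0 0 0 0 0.8"

```text
time_s: 54.1
eef_pos: [0.5044, 0.214, 0.014]
ee_rot: [-2.223, -2.213, 0.005]
wrist_force: [1.0, -0.4, -0.1]
width: 0.341
```

>>> carry_out --pt "0 0 0 0 0 1.5 0.8" --pt "0 0 0 0 0 0 0.8" --pt "0 0 0 0 0 0 0.48" --pt "0 0 0 0 0 0 0.45" --pt "0 0 0 0 0 -40 0.45" --pt "0 0 0 0 -10 -60 0.45" --pt "0 0 0 0 -20 -60 0.45" --pt "0 0 0 0 -20 -60 0.45" --pt "0 0 0 0 0 -60 0.45" --pt "0 0 10 0 0 -60 0.45" --pt "0 0 10 0 0 0 0.45" --pt "0 0 10 0 0 0 0.45" --pt "0 0 10 0 0 0 0.45" --pt "0 0 10 0 0 0 0.45" --pt "0 0 10 0 0 0 0.45" --pt "0 0 10 0 0 0 0.45" --pt "0 0 10 0 0 0 0.45" --pt "0 0 10 0 0 0 0.45" --pt "0 0 0 0 0 0 0.45"

```text
time_s: 56.48
eef_pos: [0.4566, 0.2138, 0.3513]
ee_rot: [-3.141, 0.006, 0.009]
wrist_force: [0.5, 1.1, 0.2]
width: 0.548
```

>>> carry_out --pt "0 6 0 0 0 0 0.45" --pt "0 6 0 0 0 0 0.45" --pt "0 6 0 0 0 0 0.45" --pt "0 6 0 0 0 0 0.45" --pt "0 0 0 0 0 0 0.45" --pt "0 0 0 0 0 0 0.45"

```text
time_s: 57.22
eef_pos: [0.457, 0.2141, 0.3517]
ee_rot: [3.075, -0.004, 0.642]
wrist_force: [1.4, 0.0, 0.3]
width: 0.549
```

```bash
python3 st.py; python3 - <<'E'
from h import *
f=wgrab("w13"); save("w13",cv2.resize(f["color"],(800,600)))
E
```

```text
57.225 [0.457  0.2141 0.3517] [ 30.2  -1.2 116.9 -16.6  44.9 130.2] [1.4 0.  0.3] 0.549
```

View pics/w13.png

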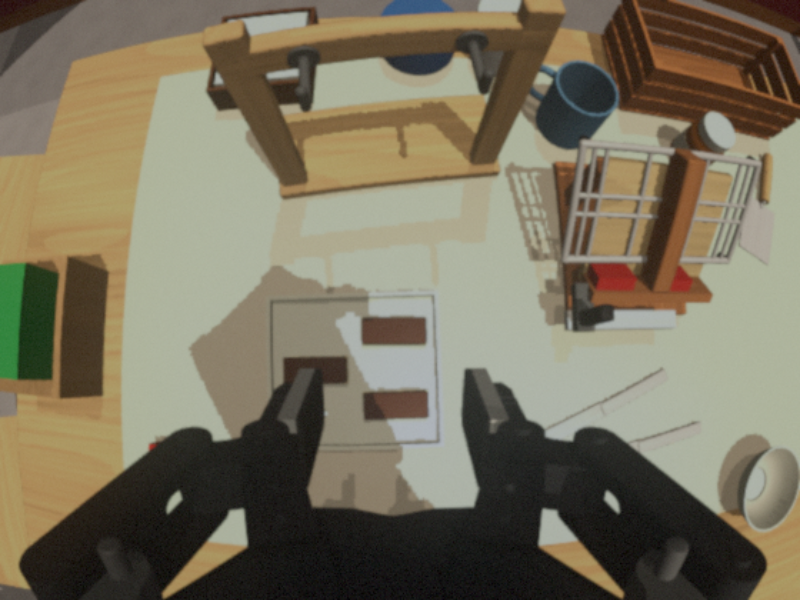

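This view shows both hooks at (304,78) and (481,62) and the three bars lying inside the tray at (394,330), (315,370), (396,405). I measure the hooks and frame from depth.

```bash
python3 - <<'E'
from h import *
f=dict(np.load("w13.npz"));P=wcloud(f);V=f["color"].max(-1);H,S,_=cv2.split(cv2.cvtColor(f["color"],cv2.COLOR_BGR2HSV))
for n,(x0,y0,x1,y1) in dict(L=(285,35,322,115),Rr=(455,30,500,95)).items():
    m=np.zeros(V.shape,bool);sl=np.s_[int(y0*.7):int(y1*.7),int(x0*.7):int(x1*.7)];m[sl]=(V[sl]<100)&(S[sl]<100)
    X=P[m]*1000;X=X[(X[:,2]>235)&(X[:,2]<285)&(X[:,0]<720)];print(n,len(X),np.percentile(X,[2,10,50,90,98],axis=0).round(1).tolist())
    T_=X[X[:,2]>258];print(" tip",len(T_),np.median(T_,0).round(1),T_.min(0).round(1),T_.max(0).round(1)); 
    Rd=X[(X[:,2]<254)];print(" rod",len(Rd),np.median(Rd,0).round(1),np.polyfit(Rd[:,0],Rd[:,1],1))
# frame front top: wood points z>.24
m=(V>100)&(H<25)&(P[...,2]>.268)&(P[...,2]<.29)&(P[...,0]>.6)&(P[...,0]<.76)&(abs(P[...,1]-.21)<.16)
r=cv2.minAreaRect((P[m][:,:2]*1000).astype(np.float32));print("top",r,m.sum(),np.median(P[m][:,2]))
# post front faces: points z .1-.24 wood
for a,b in((.06,.15),(.27,.36)):
    X=P[(H<25)&(P[...,2]>.12)&(P[...,2]<.24)&(P[...,1]>a)&(P[...,1]<b)&(P[...,0]>.6)&(P[...,0]<.76)]*1000
    print("post",len(X),np.percentile(X,[3,10,25,50,75],axis=0).round(1).tolist())
E
```

```text
L 564 [[631.2, 266.6, 238.9], [632.2, 268.6, 245.6], [670.5, 273.1, 251.0], [677.5, 283.1, 263.3], [679.3, 286.8, 268.5]]
 tip 107 [633.7 271.7 264.4] [630.7 267.7 258. ] [679.3 281.9 269.4]
 rod 373 [672.2 273.4 249.8] [1.28706785e-01 1.89086860e+02]
Rr 570 [[645.3, 148.0, 239.3], [646.5, 150.6, 245.7], [682.4, 156.0, 251.0], [691.4, 164.2, 263.8], [693.0, 168.2, 268.3]]
 tip 111 [647.9 154.2 264.1] [645.  149.8 258. ] [694.2 163.5 269.6]
 rod 379 [683.6 156.7 250.1] [9.09857368e-02 9.55000167e+01]
top ((694.59375, 218.89962768554688), (19.095678329467773, 249.0498504638672), 6.838022708892822) 669 0.2805226367609949
post 1491 [[696.7, 95.8, 125.0], [697.7, 98.5, 136.6], [698.5, 104.1, 159.0], [699.4, 113.3, 190.6], [700.6, 122.0, 217.9]]
post 1508 [[671.6, 302.1, 125.6], [672.1, 312.5, 137.3], [672.7, 314.5, 160.6], [673.7, 323.0, 192.5], [675.0, 331.5, 219.4]]
```

```bash
python3 st.py .6154 -.0725 .2358 15 .2; python3 - <<'E'
from ik import *
b=lambda q:(lambda t:(round(t[0],6),list(map(float,t[1]))))(min(q,key=lambda t:t[0]))
print("grip",b(ik([.6387,-.0725,.1488],Rt(15,.2),seeds)))
O=np.array([.6859,.2189,0]);Y=e('z',6.8)
for lx,dz in((-.0333,0),(-.0333,.035),(-.1,.035)): 
    x=O+Y@[lx,0,.229+dz];print(x.round(4),b(ik(x,Rt(60,6.8),seeds)))
E
```

```text
57.275 [0.4574 0.214  0.3517] [ 30.2  -1.2 116.9 -16.6  44.9 130.2] [-0.9 -0.1 -0.1] 0.551
turn [ 0.1 -8.6 -0.4] shift(old axes) [ 99.4 286.  169.8] shift(new axes) [121.6 287.1 152.6]
grip (np.float64(0.0), [-11.0, 26.0, 110.0, 6.0, 29.0, 74.0])
[0.6528 0.215  0.229 ] (np.float64(0.0), [24.0, 27.0, 135.0, 201.0, 44.0, -97.0])
[0.6528 0.215  0.264 ] (np.float64(0.0), [24.0, 22.0, 134.0, 204.0, 38.0, -101.0])
[0.5866 0.2071 0.264 ] (np.float64(0.0), [27.0, 20.0, 141.0, 207.0, 43.0, -100.0])
```

>>> carry_out --pt "0 -8.6 0 0 0 0 0.5" --pt "0 0 0 0 48 0 0.5" --pt "0 0 0 0 48 0 0.5" --pt "0 0 0 0 48 0 0.5" --pt "0 0 0 0 48 0 0.5" --pt "0 0 0 15 48 0 0.5" --pt "0 0 0 30 47 0 0.5" --pt "0 0 0 40 0 10 0.5" --pt "0 0 0 37 0 30 0.5" --pt "0 0 0 0 0 40 0.5" --pt "0 0 0 0 0 40 0.5" --pt "0 0 0 0 0 32 0.5" --pt "0 0 0 0 0 0 0.5" --pt "0 0 0 0 0 0 0.5"

```text
time_s: 59.02
eef_pos: [0.6133, -0.0743, 0.237]
ee_rot: [-3.114, 0.008, -0.413]
wrist_force: [-1.2, -0.5, 0.9]
width: 0.496
```

```bash
python3 st.py .6387 -.0725 .1488 15 .2; python3 - <<'E'
from h import *
f=wgrab("w14");P=wcloud(f);H,S,V=cv2.split(cv2.cvtColor(f["color"],cv2.COLOR_BGR2HSV))
m=(H<18)&(S>110)&(P[...,2]>.15)&(P[...,2]<.21)&(abs(P[...,1]+.07)<.06)&(P[...,0]>.58)&(P[...,0]<.67)
X=P[m]*1000;print(m.sum(),np.percentile(X,[2,50,98],axis=0).round(1).tolist())
for z in(160,170,178):
    q=X[abs(X[:,2]-z)<4];print(z,len(q),np.percentile(q,[3,50,97],axis=0).round(1).tolist())
E
```

```text
59.025 [ 0.6133 -0.0743  0.237 ] [-11.5  17.8 108.6   4.7  38.9  75.5] [-1.2 -0.5  0.9] 0.496
turn [ 0.06 -0.1  -0.48] shift(old axes) [ 1.5 -1.8 91.8] shift(new axes) [ 1.7 -1.7 91.8]
2516 [[612.9, -79.2, 151.6], [641.2, -68.2, 170.4], [666.6, -56.8, 182.0]]
160 486 [[617.3, -79.3, 156.4], [623.6, -68.3, 160.8], [667.5, -57.7, 163.8]]
170 744 [[627.6, -79.0, 166.2], [652.6, -68.0, 170.0], [660.6, -56.9, 173.8]]
178 876 [[635.7, -78.9, 174.3], [643.9, -68.2, 178.4], [652.6, -56.9, 181.8]]
```

>>> carry_out --pt "0 0 -0.5 1.6 -6 0 0.5" --pt "0 0 0 0 0 30 0.5" --pt "0 0 0 0 0 30 0.5" --pt "0 0 0 0 0 20 0.5" --pt "0 0 0 0 0 11 0.5" --pt "0 0 0 0 0 0 0.5" --pt "0 0 0 0 0 0 0.5"

```text
time_s: 59.95
eef_pos: [0.6383, -0.0679, 0.1496]
ee_rot: [3.113, 0.006, 0.414]
wrist_force: [0.2, 0.1, -0.0]
width: 0.497
```

```bash
python3 st.py .6387 -.0683 .1488 15 .2
```

```text
59.95 [ 0.6383 -0.0679  0.1496] [-10.3  26.1 110.5   5.5  28.6  74.9] [ 0.2  0.1 -0. ] 0.497
turn [ 0.08 -0.14  0.03] shift(old axes) [0.2 0.4 0.9] shift(new axes) [0.2 0.4 0.9]
```

>>> carry_out --pt "0 0 0 0 0 0 0.95" --pt "0 0 0 0 0 0 0.95" --pt "0 0 0 0 0 0 0.95" --pt "0 0 0 0 0 0 0.95" --pt "0 0 0 0 0 0 0.95" --newtons 100

```text
time_s: 60.58
eef_pos: [0.6381, -0.0681, 0.1498]
ee_rot: [3.113, 0.006, 0.414]
wrist_force: [-4.9, -1.2, 12.2]
width: 0.256
```

>>> carry_out --pt "0 0 0 3 0 -4 0.95" --pt "0 0 0 8 0 -7 0.95" --pt "0 0 0 10 0 -10 0.95" --pt "0 0 0 10 0 -10 0.95" --pt "0 0 0 5 0 -30 0.95" --pt "0 0 0 0 0 -50 0.95" --pt "0 0 0 0 0 -50 0.95" --pt "0 0 0 0 0 0 0.95" --pt "0 0 0 0 0 0 0.95"

```text
time_s: 61.7
eef_pos: [0.6308, -0.0676, 0.3133]
ee_rot: [3.114, 0.006, 0.412]
wrist_force: [-0.6, -0.3, -3.1]
width: 0.258
```

```bash
python3 st.py
```

```text
61.7 [ 0.6308 -0.0676  0.3133] [-10.4  14.7 101.1   3.5  49.4  77.4] [-0.6 -0.3 -3.1] 0.258
```

```bash
python3 - <<'E'
from ik import *
for pos in([.6308,-.0676,.3133],[.58,-.10,.33]):
  s=[-10.4,14.7,101.1,3.5,49.4,77.4]
  for t in range(15,61,3):
    c,_=0,0; r=least_squares(lambda j:np.r_[(full(j)[0]-pos)*10,(full(j)[1]-Rt(t,.2)).ravel()],np.clip(s,lo+.1,hi-.1),bounds=(lo,hi),x_scale=30); s=r.x
    print(t,round(r.cost,6),s.round(0))
E
```

```text
15 0.0 [-10.  15. 101.   4.  50.  78.]
18 0.0 [-11.  13. 104.   5.  45.  76.]
21 0.0 [-11.  12. 106.   6.  41.  75.]
24 0.0 [-12.  11. 109.   8.  37.  73.]
27 0.0 [-12.  10. 112.  10.  32.  70.]
30 0.0 [-13.   9. 114.  14.  28.  67.]
33 0.0 [-13.   8. 117.  18.  24.  62.]
36 0.0 [-14.   8. 119.  25.  19.  55.]
39 0.0 [-14.   8. 122.  36.  15.  44.]
42 0.0 [-15.   7. 124.  54.  12.  25.]
45 0.0 [-15.   7. 127.  81.  11.  -2.]
48 0.0 [-16.   8. 129. 108.  12. -29.]
51 0.0 [-16.   8. 132. 127.  16. -49.]
54 0.0 [-17.   9. 134. 138.  21. -61.]
57 0.0 [-17.  10. 136. 145.  27. -68.]
60 0.0 [-18.  12. 139. 150.  33. -73.]
15 0.0 [-15.  10. 105.   5.  51.  72.]
18 0.0 [-16.   9. 107.   7.  47.  70.]
21 0.0 [-16.   7. 110.   9.  43.  68.]
24 0.0 [-17.   6. 112.  11.  39.  66.]
27 0.0 [-18.   5. 115.  14.  35.  62.]
30 0.0 [-19.   4. 117.  18.  31.  58.]
33 0.0 [-19.   3. 120.  24.  27.  52.]
36 0.0 [-20.   3. 122.  31.  24.  45.]
39 0.0 [-21.   2. 125.  41.  20.  34.]
42 0.0 [-22.   2. 127.  55.  18.  20.]
45 0.0 [-23.   2. 130.  72.  17.   2.]
48 0.0 [-24.   2. 132.  90.  18. -17.]
51 0.0 [-25.   3. 135. 106.  20. -34.]
54 0.0 [-26.   4. 137. 119.  24. -47.]
57 0.0 [-27.   5. 139. 127.  29. -56.]
60 0.0 [-28.   7. 142. 134.  34. -64.]
```

>>> carry_out --pt "0 5 0 0 0 0 0.95" --pt "0 5 0 0 0 0 0.95" --pt "0 5 0 0 0 0 0.95" --pt "0 3 0 0 0 0 0.95" --pt "0 2 0 0 0 0 0.95" --pt "0 1.5 0 0 0 0 0.95" --pt "0 1.5 0 0 0 0 0.95" --pt "0 1.5 0 0 0 0 0.95" --pt "0 1.5 0 0 0 0 0.95" --pt "0 1.5 0 0 0 0 0.95" --pt "0 1.5 0 0 0 0 0.95" --pt "0 1.5 0 0 0 0 0.95" --pt "0 1.5 0 0 0 0 0.95" --pt "0 2 0 0 0 0 0.95" --pt "0 2 0 0 0 0 0.95" --pt "0 2 0 0 0 0 0.95" --pt "0 3 0 0 0 0 0.95" --pt "0 4 0 0 0 0 0.95" --pt "0 0 0 0 0 0 0.95" --pt "0 0 0 0 0 0 0.95"

```text
time_s: 64.2
eef_pos: [0.6308, -0.0674, 0.3123]
ee_rot: [-2.722, -0.006, -1.564]
wrist_force: [-0.4, 0.2, -0.8]
width: 0.258
```

```bash
python3 st.py .5866 .2071 .274 60 6.8; python3 - <<'E'
from ik import *
from h import T
# continuity along a path to the front of the hooks
s=[-18,12,139,150,33,-73]; A=np.array([.6308,-.0676,.3133]);B=np.array([.56,-.03,.32]);C=np.array([.56,.2039,.32])
for k,(pos,y) in enumerate([(A,.2),(B,.2),(B,6.8)]+[(B+(C-B)*a,6.8) for a in np.linspace(.2,1,5)]+[(np.array([.5866,.2071,.274]),6.8)]):
    r=least_squares(lambda j:np.r_[(full(j)[0]-pos)*10,(full(j)[1]-Rt(60,y)).ravel()],np.clip(s,lo+.1,hi-.1),bounds=(lo,hi),x_scale=30);s=r.x;print(pos.round(3),y,round(r.cost,6),s.round(0))
E
```

```text
64.2 [ 0.6308 -0.0674  0.3123] [-18.   11.9 138.3 149.7  32.4 -73.1] [-0.4  0.2 -0.8] 0.258
turn [ 5.67  0.23 -3.29] shift(old axes) [ -54.7 -274.6  -17.9] shift(new axes) [ -38.9 -277.8    9.3]
[ 0.631 -0.068  0.313] 0.2 0.0 [-18.  12. 139. 150.  33. -73.]
[ 0.56 -0.03  0.32] 0.2 0.0 [-15.   5. 146. 156.  33. -77.]
[ 0.56 -0.03  0.32] 6.8 0.0 [-23.   6. 145. 134.  37. -67.]
[0.56  0.017 0.32 ] 6.8 0.0 [-12.   6. 146. 150.  34. -74.]
[0.56  0.064 0.32 ] 6.8 0.0 [ -1.   6. 146. 167.  32. -83.]
[0.56 0.11 0.32] 6.8 0.0 [ 10.   6. 145. 185.  32. -93.]
[0.56  0.157 0.32 ] 6.8 0.0 [  20.    8.  143.  202.   32. -102.]
[0.56  0.204 0.32 ] 6.8 0.0 [  29.    9.  141.  216.   34. -110.]
[0.587 0.207 0.274] 6.8 0.0 [  27.   18.  141.  208.   41. -101.]
```

>>> carry_out --pt "0 0 0 -10 -12 -22 0.95" --pt "0 0 0 -10 -12 -22 0.95" --pt "0 0 0 -9 -13 -21 0.95" --pt "5.9 0 -3.4 0 0 0 0.95" --pt "0 0 0 0 0 0 0.95" --pt "0 0 0 2 -29 3 0.95" --pt "0 0 0 2 -29 3 0.95" --pt "0 0 0 2 -29 3 0.95" --pt "0 0 0 2 -29 3 0.95" --pt "0 0 0 2 -29 3 0.95" --pt "0 0 0 2 -29 3 0.95" --pt "0 0 0 2 -29 3 0.95" --pt "0 0 0 0 -29 3 0.95" --pt "0 0 0 0 0 0 0.95" --pt "0 0 0 0 0 0 0.95"

```text
time_s: 66.08
eef_pos: [0.5697, 0.2025, 0.3215]
ee_rot: [-2.682, -0.114, -1.553]
wrist_force: [-0.4, 0.0, -2.4]
width: 0.255
```

```bash
python3 st.py .5866 .2071 .274 60 6.8; python3 - <<'E'
from h import *
f=wgrab("w15"); save("w15",cv2.resize(f["color"],(800,600)))
P=wcloud(f)
# top bar: light pixels, nearest set
H,S,V=cv2.split(cv2.cvtColor(f["color"],cv2.COLOR_BGR2HSV))
m=(S<60)&(V>90)&(P[...,2]>.25)&(P[...,2]<.36)&(P[...,0]<.66)&(P[...,0]>.52)
X=P[m]*1000
print(len(X)); 
for a in range(90,330,30):
    q=X[(X[:,1]>a)&(X[:,1]<a+30)]; q=q[q[:,2]>np.percentile(q[:,2],60)] if len(q)>10 else q; print(a,len(q),np.median(q,0).round(1) if len(q) else "")
E
```

```text
66.075 [0.5697 0.2025 0.3215] [  29.6   10.   139.3  220.8   33.9 -112.7] [-0.4  0.  -2.4] 0.255
turn [ 1.79 -0.16 -0.91] shift(old axes) [-32.6  -3.2  38.6] shift(new axes) [-32.5  -2.5  38.7]
14932
90 1048 [589.1 105.8 347.6]
120 726 [587.  135.2 349.3]
150 773 [584.8 165.1 348.9]
180 428 [582.6 186.8 348.8]
210 748 [579.1 222.9 348. ]
240 656 [577.4 252.9 347.2]
270 957 [574.1 286.  345.3]
300 636 [572.  309.9 342.2]
```

View pics/w15.png

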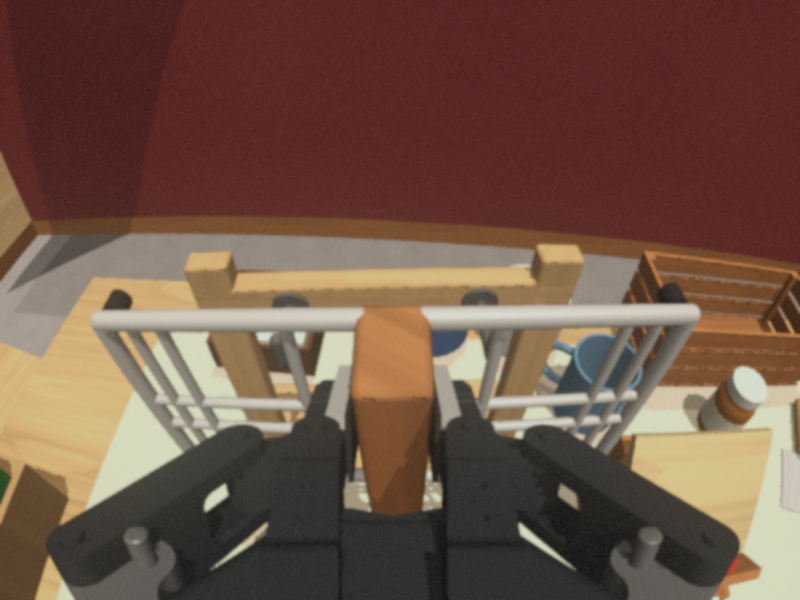

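The rack is held upright and level, its top bar spanning (100,320)–(695,315) in front of both hooks, which show behind at (291,300) and (480,298).

>>> carry_out --pt "1.8 0 -1 0 0 0 0.95" --pt "0 0 0 -16 -1.5 19 0.95" --pt "0 0 0 -16 -1 19 0.95" --pt "0 0 0 0 0 0 0.95" --pt "0 0 0 0 0 0 0.95"

```text
time_s: 66.75
eef_pos: [0.5869, 0.2059, 0.2758]
ee_rot: [-2.664, -0.161, -1.546]
wrist_force: [-0.5, -0.6, -1.5]
width: 0.261
```

```bash
python3 st.py .6528 .2150 .274 60 6.8; python3 - <<'E'
from h import *
f=wgrab("w16");P=wcloud(f);H,S,V=cv2.split(cv2.cvtColor(f["color"],cv2.COLOR_BGR2HSV))
Y=R.from_euler('z',6.8,degrees=True).as_matrix(); L=(P-[.6859,.2189,0])@Y*1000
m=(S<60)&(V>90)&(L[...,2]>285)&(L[...,2]<310)&(L[...,0]>-115)&(L[...,0]<-65)&(abs(L[...,1])<118); X=L[m]; print(len(X))
for a in(-100,-70,-45,45,70,100):
    q=X[abs(X[:,1]-a)<8]; print(a,len(q),np.percentile(q[:,2],95).round(1),np.median(q[:,0]).round(1),np.percentile(q[:,0],5).round(1))
d=(L[...,2]>285)&(S>100)&(H<20)&(L[...,0]>-130)&(L[...,0]<-50)&(abs(L[...,1])<40);print("spine y",np.percentile(L[d][:,1],[3,50,97]).round(1))
E
```

```text
66.75 [0.5869 0.2059 0.2758] [  26.7   17.7  140.9  207.2   40.5 -101.3] [-0.5 -0.6 -1.5] 0.261
turn [ 0.07 -0.24  0.14] shift(old axes) [31.5 -1.2 58.6] shift(new axes) [31.7 -1.2 58.5]
7558
-100 560 305.3 -88.5 -90.3
-70 451 304.9 -88.8 -90.5
-45 590 304.2 -88.7 -90.5
45 537 302.3 -88.8 -90.4
70 429 301.9 -88.9 -90.5
100 534 301.1 -88.4 -90.4
spine y [-11.4  -0.7  10.1]
```

>>> carry_out --pt "0.3 0 0.5 0 0 0 0.95" --pt "0 0 0 8.2 0 14.2 0.95" --pt "0 0 0 8.2 0 14.2 0.95" --pt "0 0 0 8.2 0 14.2 0.95" --pt "0 0 0 8.2 0 14.2 0.95" --pt "0 0 0 0 0 0 0.95" --pt "0 0 0 0 0 0 0.95"

```text
time_s: 67.68
eef_pos: [0.6526, 0.2144, 0.2739]
ee_rot: [-2.659, -0.154, -1.537]
wrist_force: [9.3, 1.9, -17.4]
width: 0.259
```

```bash
python3 st.py .6528 .2150 .229 60 6.8
```

```text
67.675 [0.6526 0.2144 0.2739] [  23.    20.9  133.7  203.8   36.1 -101.1] [  9.3   1.9 -17.4] 0.259
turn [-0.27 -0.07 -0.32] shift(old axes) [-38.8  -0.3  22.7] shift(new axes) [-38.8  -0.6  22.7]
```

A downward force appeared: I carried the rack a little too high, so the hook rods brush the wires below the window. Lowering should relieve it.

>>> carry_out --pt "0 0 0 -3.5 0 2 0.95" --pt "0 0 0 -3.5 0 2 0.95" --pt "0 0 0 -3.5 0 2 0.95" --pt "0 0 0 0 0 0 0.95" --pt "0 0 0 0 0 0 0.95"

```text
time_s: 68.3
eef_pos: [0.6521, 0.2147, 0.2637]
ee_rot: [-2.656, -0.154, -1.541]
wrist_force: [0.6, 0.2, -2.0]
width: 0.259
```

```bash
python3 st.py .6528 .2150 .229 60 6.8;  python3 - <<'E'
from h import *
f=wgrab("w17");P=wcloud(f);H,S,V=cv2.split(cv2.cvtColor(f["color"],cv2.COLOR_BGR2HSV))
Y=R.from_euler('z',6.8,degrees=True).as_matrix(); L=(P-[.6859,.2189,0])@Y*1000
m=(S<60)&(V>90)&(L[...,2]>265)&(L[...,2]<310)&(L[...,0]>-60)&(L[...,0]<10)&(abs(L[...,1])<118); X=L[m]; print(len(X))
for a in(-100,-75,-45,45,75,100):
    q=X[abs(X[:,1]-a)<8]; print(a,len(q),np.percentile(q[:,2],95).round(1),np.median(q[:,0]).round(1),np.percentile(q[:,0],5).round(1))
E
```

```text
68.3 [0.6521 0.2147 0.2637] [ 23.1  22.4 134.3 202.7  38.2 -99.6] [ 0.6  0.2 -2. ] 0.259
turn [-0.3  -0.27 -0.32] shift(old axes) [-29.8   0.1  17.8] shift(new axes) [-29.7  -0.2  18. ]
8624
-100 689 286.6 -22.4 -24.1
-75 530 286.8 -22.4 -23.9
-45 541 286.9 -22.6 -24.2
45 548 286.9 -23.2 -24.8
75 503 286.8 -23.3 -25.0
100 653 286.5 -23.7 -25.5
```

>>> carry_out --pt "0 0 0 -5.2 0 3 0.95" --pt "0 0 0 -5.2 0 3 0.95" --pt "0 0 0 -5.2 0 3 0.95" --pt "0 0 0 -3.5 0 2 0.95" --pt "0 0 0 0 0 0 0.95" --pt "0 0 0 0 0 0 0.95"

```text
time_s: 69.1
eef_pos: [0.6522, 0.2149, 0.2416]
ee_rot: [-2.656, -0.154, -1.541]
wrist_force: [0.1, -0.7, -1.7]
width: 0.259
```

>>> carry_out --pt "0 0 0 -1.7 0 1 0.95" --pt "0 0 0 -1.7 0 1 0.95" --pt "0 0 0 0 0 0 0.95"

```text
time_s: 69.47
eef_pos: [0.6521, 0.2148, 0.2374]
ee_rot: [-2.657, -0.154, -1.541]
wrist_force: [0.0, -0.0, -2.4]
width: 0.255
```

>>> carry_out --pt "0 0 0 -1.7 0 1 0.95" --pt "0 0 0 -1.7 0 1 0.95" --pt "0 0 0 0 0 0 0.95"

```text
time_s: 69.85
eef_pos: [0.6529, 0.215, 0.2352]
ee_rot: [-2.653, -0.154, -1.546]
wrist_force: [-6.0, -2.5, 10.4]
width: 0.261
```

```bash
cat > bar.py <<'E'
from h import *
f=wgrab("wb");P=wcloud(f);H,S,V=cv2.split(cv2.cvtColor(f["color"],cv2.COLOR_BGR2HSV))
Y=R.from_euler('z',6.8,degrees=True).as_matrix(); L=(P-[.6859,.2189,0])@Y*1000
m=(S<60)&(V>80)&(L[...,2]>245)&(L[...,2]<290)&(L[...,0]>-60)&(L[...,0]<10)&(abs(L[...,1])<118); X=L[m]
for a in(-100,-80,-45,45,80,100):
    q=X[abs(X[:,1]-a)<8]; print(a,len(q),np.percentile(q[:,2],95).round(1) if len(q) else '',np.median(q[:,0]).round(1) if len(q) else '')
d=(V<90)&(S<110)&(L[...,2]>245)&(L[...,2]<275)&(L[...,0]>-60)&(L[...,0]<5)
for s in(-60,60):
    q=L[d&(abs(L[...,1]-s)<12)]; print("hook",s,len(q),np.percentile(q,[3,50,97],axis=0).round(1).tolist() if len(q) else '')
E
python3 bar.py
```

```text
-100 517 258.4 -21.6
-80 488 258.6 -21.5
-45 540 258.8 -21.8
45 661 258.6 -21.8
80 476 258.5 -22.7
100 480 258.4 -22.8
hook -60 1347 [[-48.2, -69.7, 246.0], [-32.4, -58.4, 252.1], [-2.1, -50.8, 266.3]]
hook 60 1172 [[-48.1, 49.2, 245.9], [-31.8, 55.9, 252.4], [-2.4, 67.3, 265.1]]
```

Both sides read top of bar 258.5 mm and x −22 mm, so the bar is seated on both rods. I let go and back out.

>>> carry_out --pt "0 0 0 0.5 0 -0.3 0.75" --pt "0 0 0 0 0 0 0.68" --pt "0 0 0 0 0 0 0.62" --pt "0 0 0 0 0 0 0.56" --pt "0 0 0 0 0 0 0.52" --pt "0 0 0 0 0 0 0.5" --pt "0 0 0 0 0 0 0.5"

```text
time_s: 70.78
eef_pos: [0.6522, 0.2149, 0.2342]
ee_rot: [-2.656, -0.154, -1.541]
wrist_force: [-0.0, -0.2, -1.1]
width: 0.501
```

>>> carry_out --pt "0 0 0 0 0 -6 0.5" --pt "0 0 0 0 0 -10 0.5" --pt "0 0 0 0 0 -20 0.5" --pt "0 0 0 0 0 -30 0.5" --pt "0 0 0 10 0 -30 0.5" --pt "0 0 0 10 0 -10 0.5" --pt "0 0 0 0 0 0 0.5" --pt "0 0 0 0 0 0 0.5"

```text
time_s: 71.78
eef_pos: [0.5704, 0.2045, 0.3041]
ee_rot: [-2.656, -0.154, -1.541]
wrist_force: [0.5, -0.6, -1.1]
width: 0.499
```

```bash
python3 st.py; python3 bar.py; python3 - <<'E'
from h import *
g=dict(np.load("wb.npz"));f=cam("scene")
save("fin",np.hstack([cv2.resize(g["color"],(400,300)),cv2.resize(f["color"][130:360,170:480],(400,300))]))
t=cam("top");P=cloud(t);H,S,V=cv2.split(cv2.cvtColor(t["color"],cv2.COLOR_BGR2HSV))
m=((V<110)&(H<20)&(S>60)).astype(np.uint8); m[:, :150]=0; m[:,235:]=0; m[:205]=0;m[275:]=0
for c in cv2.findContours(m,cv2.RETR_EXTERNAL,cv2.CHAIN_APPROX_NONE)[0]:
    if cv2.contourArea(c)>60: r=cv2.minAreaRect((onplane(t,c[:,0,:],.02)[:,:2]*1000).astype(np.float32)); print("bar",np.round(r[0],1),np.round(r[1],1))
E
```

```text
71.775 [0.5704 0.2045 0.3041] [  27.5   12.4  141.   210.8   36.1 -104.8] [ 0.5 -0.6 -1.1] 0.499
-100 225 259.0 -21.2
-80 215 258.9 -21.3
-45 192 258.8 -21.7
45 252 258.6 -21.3
80 208 258.6 -21.5
100 215 258.6 -21.4
hook -60 434 [[-48.2, -69.8, 247.4], [-23.3, -59.2, 252.6], [-2.2, -51.7, 265.0]]
hook 60 355 [[-48.2, 49.4, 247.2], [-4.2, 57.2, 253.2], [-2.2, 67.0, 264.2]]
bar [414.5 253.8] [117.3 150. ]
```

View pics/fin.png

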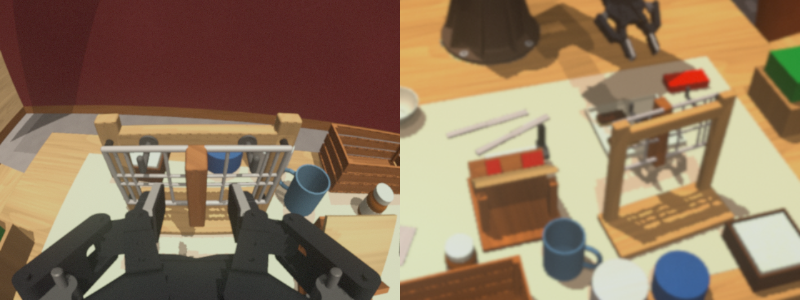

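The rack hangs on both hooks with the spine towards the robot. I move the arm clear to check the tray once more.

>>> carry_out --pt "0 0 0 10 0 -17 0.5" --pt "0 0 0 10 0 -17 0.5" --pt "0 0 0 10 0 -10 0.5" --pt "0 0 0 0 28 0 0.5" --pt "0 0 0 0 28 0 0.5" --pt "0 0 0 0 28 0 0.5" --pt "0 0 0 0 28 0 0.5" --pt "0 0 0 0 28 0 0.5" --pt "0 0 0 0 28 0 0.5" --pt "0 0 0 0 28 0 0.5" --pt "0 0 0 0 28 0 0.5" --pt "0 0 0 0 28 0 0.5" --pt "0 0 0 0 28 0 0.5" --pt "0 0 0 0 0 0 0.5"

```text
time_s: 73.68
eef_pos: [0.5815, -0.0787, 0.3492]
ee_rot: [-2.658, -0.15, -1.54]
wrist_force: [0.4, 0.4, 0.1]
width: 0.502
```

```bash
python3 st.py; python3 - <<'E'
from h import *
t=cam("top");P=cloud(t);H,S,V=cv2.split(cv2.cvtColor(t["color"],cv2.COLOR_BGR2HSV))
m=((V<110)&(H<20)&(S>60)).astype(np.uint8); m[:, :150]=0; m[:,235:]=0; m[:200]=0;m[275:]=0
for c in cv2.findContours(m,cv2.RETR_EXTERNAL,cv2.CHAIN_APPROX_NONE)[0]:
    if cv2.contourArea(c)>60:
        k=cv2.drawContours(np.zeros_like(m),[c],-1,1,-1)>0; z=P[k][:,2]*1000
        r=cv2.minAreaRect((onplane(t,c[:,0,:],.02)[:,:2]*1000).astype(np.float32)); print("bar",np.round(r[0],1),np.round(r[1],1),round(r[2],1),"z",np.percentile(z,[10,50,90]).round(1))
k=(P[...,2]>.24)&(P[...,2]<.27)&(abs(P[...,1]-.21)<.13)&(P[...,0]<.69)&(P[...,0]>.6)&(S<60)&(V>90);X=P[k]
print("top bar",len(X),np.percentile(X,[2,50,98],axis=0).round(3).tolist())
cv2.imwrite("pics/last.png",t["color"])
E
```

```text
73.675 [ 0.5815 -0.0787  0.3492] [-30.4   4.8 139.1 116.6  36.1 -52.1] [0.4 0.4 0.1] 0.502
bar [424.1 211.3] [24.7 64.9] 1.0 z [16.4 19.6 25.3]
bar [461.6 298.2] [28.  68.1] 2.6 z [14.8 19.5 23.6]
bar [503.6 213.1] [64.  26.1] 87.4 z [16.1 20.  23.8]
top bar 248 [[0.648, 0.108, 0.244], [0.666, 0.228, 0.256], [0.681, 0.326, 0.262]]
```

```bash
python3 -c "
from rig import bot
print(bot.sign_off())"
```

```text
the job is handed in; nothing more can be done
None
```

I finished the whole job and handed it in at about 74 s of the 210 s allowed.

**Bars:** There were three, and all are in the tray. One was knocked up onto the tray wall while I was working; I picked it up and set it back. The last top-view check shows three separate bars inside the walls, each with its top about 20 mm above the table, which is right for lying flat on the tray floor. They were never turned over, so the chocolate is up.

**Stand:** The rack went tongue-down between the jaws with its back on the bed, pressed there at about 20 N before I let go. With only one gripper I had to let go of it before working the jaw. I then closed the jaw until it stopped dead at about 35 N. Opening it to its end stop took about 22 mm, which matches a snug fit on the tongue. I left the jaw open and did not check it again afterwards.

**Hanging:** I took a fresh grip and hung the rack with its spine towards the robot. My first approach was about 10 mm too high, and the rack's lower wires touched the hook rods with about 17–20 N. The rack slipped a few mm in the grip, so I lowered it and carried on. After release, the top bar's top surface read 258.6–259.0 mm along its whole length, against 258 mm when seated, at the middle of both hooks.

**Not settled:**
- In the jaw-shut picture the spine hid the fixed-jaw side, so "snug" rests on the force and travel readings.
- I did not re-measure the mug, jar, bowl, knives, spatula or eraser. No moves went near them and nothing looked moved in the last pictures I viewed.

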